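# Box up the battery packs with their dried covers

### The arm

A 6-joint arm with a two-finger parallel gripper is mounted at the origin on the work surface. World frame = base frame: x ahead of the robot, y to its left, z up, the work surface at z = 0. Lengths are in m, angles in rad, forces in N, time in s.
With the tool pointing down it reaches from about 0.35 to 0.775 m from the base axis. Payload 7.3 kg.
Tool frame: the origin (TCP) lies at the very end of the fingers, on their centre line; the grasp point (between the pads) lies 19 mm behind it; z points along the fingers, x is the direction in which the jaws open and shut, and the axes are right-handed (so a half turn about z gives the same grasp; the last joint's range is limited). The gripper opens to 92 mm and grips with 3 to 60 N. Pads are 19 mm wide; open, the fingers measure 130 mm over their backs; the gripper's body (75 mm by 190 mm) begins 47 mm behind the grasp point.
Start: joints at [1.162, 0.342, 1.524, -0, 1.275, -0.146], TCP at [0.136, 0.507, 0.227] pointing down, gripper open.
Joint ranges: [-2.53, 2.53], [-0.77, 2.02], [0.04, 2.7], [-1, 4.14], [0.28, 2.66], [-3.11, 3.11]. Speed limits (rad/s): [2.57, 2.57, 3.14, 3.14, 3.14, 3.14].

### API

Orientations are given as [roll, pitch, yaw] about the fixed x, y, z axes, in that order (R = Rz(yaw) Ry(pitch) Rx(roll)).
In Python, from cell import observe, read_camera, camera_params, hand_in gives the robot as it stands.
- The arm moves only by the tool apply_moves, never from a script. Its argument "increments" is a list of rows, each an object with "grip": the opening, from 0 (shut) to 1 (fully open); "linear": the shift along the world's x, y, z in mm, a list of three; "turn": the turn, a rotation vector about the world's x, y, z in units of 6 degrees (1.0 is 6 degrees), a list of three. A call has 1 to 10 rows; each row is the pose to reach, as a shift and turn from the pose commanded when the call began; what a row does not reach only later rows make up. A row lasts 1/10 s, in which the tool goes at most 50 mm and 8.59 degrees, less where a joint would pass 70% of its speed; a pose out of reach is approached as far as the arm can. A call with a gripper value outside its range is refused whole. The fingers move at their own pace and stop on an object; "grip_force" is the grip in N (left out, the last holds). Time passes only in rows, so rows that repeat a pose let the fingers close. It gives the time, the measured TCP pose, the force and the opening at its end, in the units of the state.
- observe(): the state, without advancing time (a new reading comes with each control period).
- read_camera(name): name is "scene" or "side" or "wrist"; returns the picture (420x560x3 uint8, red, green, blue); there is no depth.
- camera_params(name): a dict with "camera_matrix" (3x3 intrinsics, pixels), "world_to_cam" (4x4, takes a point from world to camera coordinates); the wrist camera has in their place "hand_eye" (4x4, takes a point from camera to tool coordinates, whose origin is the TCP and whose axes are the tool frame's). Camera axes: x right, y up, looking along -z (the intrinsics and any distortion apply to the point x, -y, -z); pixel columns grow to the right and rows downward; lengths in m; the calibration is good to about 2 mm. A picture is of the moment at which its call begins: read the wrist's pose just before it. camera_params takes no time and is no camera call.
- hand_in(): hands the job in, once; it reports no verdict.
The state is a dict: "time": time; "qpos": joint angles; "qvel": joint speeds; "joint_efforts": joint torques, N m; "tool_pos": TCP position; "tool_rot": TCP orientation; "contact_force": force on the tool from outside, world axes, zero at the start; "torque": the same for the moment, N m; "opening": finger opening in m.
Only numpy, scipy, OpenCV 4.12 (cv2) and the standard library are available. Lean on these libraries where they do the work, as an engineer would, in place of code of your own. Each camera call takes 0.05 s, during which the arm holds its last target.

### The job

For every open instrument case standing on the bench, put the battery module of the same outline (round, square or oblong) down inside it, standing flat on the case's floor, then lift the matching cover off its drying hook and fit it on the case, seated level and fully home all round. A cover whose case is not on the bench stays hanging on its hook. Do not tip the cases over, and leave the jar where it stands.

Things in the scene. Friction and masses are not known exactly. Their poses are not given: they have to be found in the camera images.
- case_round: Open-topped grey round instrument case, loose on the bench (0.7 kg), 112 mm across outside, opening 104 mm across, 76 mm tall, floor 6 mm thick, walls 4 mm. Origin: centre of its underside; z up. May be absent (None).
- case_square: Open-topped grey square instrument case, loose on the bench (0.7 kg), 100 x 100 mm outside, opening 92 x 92 mm, 76 mm tall, floor 6 mm thick, walls 4 mm. Origin: centre of its underside; z up. May be absent (None).
- case_oblong: Open-topped grey oblong instrument case, loose on the bench (0.7 kg), 78 mm along its x by 136 mm along its y outside, opening 70 x 128 mm, 76 mm tall, floor 6 mm thick, walls 4 mm. Origin: centre of its underside; z up. May be absent (None).
- module_round: Blue battery module for the round case, 0.17 to 0.35 kg: base block round, 86 mm across, 26 mm tall, with a white square pull lug 18 x 18 mm (sides along x and y) standing on its centre, up to 56 mm above the underside. Origin: centre of its underside; z up. It stands on the bench.
- module_square: Blue battery module for the square case, 0.17 to 0.35 kg: base block 74 x 74 mm, 26 mm tall, with a white square pull lug 18 x 18 mm (sides along x and y) standing on its centre, up to 56 mm above the underside. Origin: centre of its underside; z up. It stands on the bench.
- module_oblong: Blue battery module for the oblong case, 0.17 to 0.35 kg: base block 52 mm along x by 106 mm along y, 26 mm tall, with a white square pull lug 18 x 18 mm (sides along x and y) standing on its centre, up to 56 mm above the underside. Origin: centre of its underside; z up. It stands on the bench.
- cover_round: Grey cover of the round case, 0.16 kg: plate 112 mm across, 5 mm thick; below it a plug (98 mm across, 10 mm deep, tapering a little) that drops into the case. Origin: centre of the plate's underside, which rests on the case's rim (76 mm above the case's underside) when fitted; z up. At first it hangs level by its handle from one of the hooks.
- cover_round_handle (a point): Grip point of the round cover's handle, 33 mm above the cover's origin, axes as the cover's. The handle is an arch of flat steel strap along y: two upright legs with outer faces at y = -30 and +30 mm (14 mm wide along x, 4 mm thick) and a crosspiece whose top is 55 mm above the cover's origin. The hook passes under the crosspiece along x.
- cover_square: Grey cover of the square case, 0.16 kg: plate 100 x 100 mm, 5 mm thick; below it a plug (86 x 86 mm, 10 mm deep, tapering a little) that drops into the case. Origin: centre of the plate's underside, which rests on the case's rim (76 mm above the case's underside) when fitted; z up. At first it hangs level by its handle from one of the hooks.
- cover_square_handle (a point): Grip point of the square cover's handle, 33 mm above the cover's origin, axes as the cover's. The handle is an arch of flat steel strap along y: two upright legs with outer faces at y = -30 and +30 mm (14 mm wide along x, 4 mm thick) and a crosspiece whose top is 55 mm above the cover's origin. The hook passes under the crosspiece along x.
- cover_oblong: Grey cover of the oblong case, 0.16 kg: plate 78 mm along its x by 136 mm along its y, 5 mm thick; below it a plug (64 x 122 mm, 10 mm deep, tapering a little) that drops into the case. Origin: centre of the plate's underside, which rests on the case's rim (76 mm above the case's underside) when fitted; z up. At first it hangs level by its handle from one of the hooks.
- cover_oblong_handle (a point): Grip point of the oblong cover's handle, 33 mm above the cover's origin, axes as the cover's. The handle is an arch of flat steel strap along y: two upright legs with outer faces at y = -30 and +30 mm (14 mm wide along x, 4 mm thick) and a crosspiece whose top is 55 mm above the cover's origin. The hook passes under the crosspiece along x.
- stand: Fixed dark steel drying stand: a rail along its y, 208 mm high, on posts at y = -235 and +235 mm, with three hooks: rods 8 mm thick, 200 mm high (axis), running 100 mm from the rail towards the stand's -x (towards the robot), ending in a tip bent up to 220 mm at x = -100 to -110 mm. Origin: on the bench under the rail's front. Foot plate 12 mm thick, x from -30 to +60 mm.
- hook0 (a point): Where a handle rests on the right-hand (y = -170 mm) hook of the stand: on top of its rod, 75 mm out from the rail (25 mm behind the tip), 204 mm above the bench. x, y, z as the stand's: -x is the way off the hook.
- hook1 (a point): Where a handle rests on the middle hook of the stand: on top of its rod, 75 mm out from the rail (25 mm behind the tip), 204 mm above the bench. x, y, z as the stand's: -x is the way off the hook.
- hook2 (a point): Where a handle rests on the left-hand (y = +170 mm) hook of the stand: on top of its rod, 75 mm out from the rail (25 mm behind the tip), 204 mm above the bench. x, y, z as the stand's: -x is the way off the hook.
- jar: Bystander: screw-top jar, 66 mm across, 85 mm tall. Origin: centre of its underside.
Things that resemble listed ones, but are neither listed nor needed, are in the scene too. What is shaped like the module_square but brown or turquoise is not meant.

How it is judged:
By the outcome, as a careful person would: the job done as asked, in the order asked, and still so for the second after the job is handed in, with the robot touching nothing.
Of case_round, case_square, case_oblong only 2 to 3 are there at a start; the rules pass over those that are not, and their reading is None.
At some moment in a run one of module_round, case_round, module_square, case_square, module_oblong, case_oblong may be knocked a few centimetres aside while the robot is not near it.
It also fails if it takes over 210 s, if anything falls off the work surface, if the arm or the gripper's body presses on something with over 40 N, if the wrist force passes 120 N, or if a joint passes its speed limit or range.

## Working session

There is one attempt and no reset: what is moved stays moved. The work goes in short steps, Python scripts to look and compute and a tool call to move; the robot and the scene stay as the last step left them, time stands still between calls to the robot, and variables do not carry over. Pictures are saved under pics/ and viewed, and the job is handed in when it is done.

Besides the shell and the picture viewer there is one more tool, called after "Call:" by a JSON object that holds its "op" and its "data", one argument or row to a line. apply_moves: Moves the arm, as the interface text tells. Its arguments: {"type":"object","properties":{"increments":{"type":"array","items":{"type":"object","properties":{"grip":{"type":"number"},"linear":{"type":"array","items":{"type":"number"}},"turn":{"type":"array","items":{"type":"number"}}}}},"grip_force":{"type":"number"}},"required":["increments"]}

```bash
ls; mkdir -p pics
cat > h.py <<'E'
import numpy as np,cv2
from cell import observe, read_camera, camera_params, hand_in
def save(n,im,sc=1.4):
    cv2.imwrite('pics/'+n+'.png',cv2.cvtColor(cv2.resize(im,None,fx=sc,fy=sc,interpolation=cv2.INTER_CUBIC),cv2.COLOR_RGB2BGR))
E
python3 - <<'E'
from h import *
print(observe())
for n in['scene','side','wrist']:
    p=camera_params(n);print(n,p)
    im=read_camera(n);np.save(n+'0.npy',im);save(n+'0',im)
E
```

```text
pics
{'time': 0.0, 'qpos': array([ 1.16199224e+00,  3.42676631e-01,  1.52500419e+00, -2.49269553e-05,
        1.27542635e+00, -1.45966785e-01]), 'qvel': array([ 0.00191866, -0.00012272,  0.00080581,  0.00127993, -0.00108419,
        0.00071934]), 'joint_efforts': array([ 3.82552080e-04, -4.31232512e+01, -2.44226682e+01,  7.18720886e-02,
        5.58517501e-02, -1.05313893e-04]), 'tool_pos': array([0.13620999, 0.5065964 , 0.22607338]), 'tool_rot': array([-3.14139595e+00,  1.50188107e-03,  1.30796645e+00]), 'contact_force': array([0.48923685, 0.99328039, 0.34570107]), 'torque': array([ 0.01748133, -0.04357637,  0.04167768]), 'opening': 0.09170514737055412}
scene {'camera_matrix': array([[541.78300425,   0.        , 273.30347816],
       [  0.        , 541.78300425, 218.5160361 ],
       [  0.        ,   0.        ,   1.        ]]), 'world_to_cam': array([[-0.70954789,  0.70455684, -0.01189335,  0.40480918],
       [-0.39118854, -0.379809  ,  0.83828196,  0.01035536],
       [ 0.58610009,  0.59945374,  0.54510724, -1.87844627],
       [ 0.        ,  0.        ,  0.        ,  1.        ]
[... 276 characters left out ...]
13,  0.48239442,  0.7780008 , -0.2627423 ],
       [-0.52158095, -0.57758497,  0.62797207, -1.15826246],
       [ 0.        ,  0.        ,  0.        ,  1.        ]])}
wrist {'camera_matrix': array([[374.4660981 ,   0.        , 281.05056238],
       [  0.        , 374.4660981 , 206.25489943],
       [  0.        ,   0.        ,   1.        ]]), 'hand_eye': array([[ 9.99998819e-01, -1.47689372e-03, -4.25397465e-04,
        -4.70830975e-04],
       [-1.53629553e-03, -9.52528430e-01, -3.04445774e-01,
        -8.27787376e-02],
       [ 4.44308729e-05,  3.04446068e-01, -9.52529574e-01,
        -1.57496548e-01],
       [ 0.00000000e+00,  0.00000000e+00,  0.00000000e+00,
         1.00000000e+00]])}
```

View pics/scene0.png

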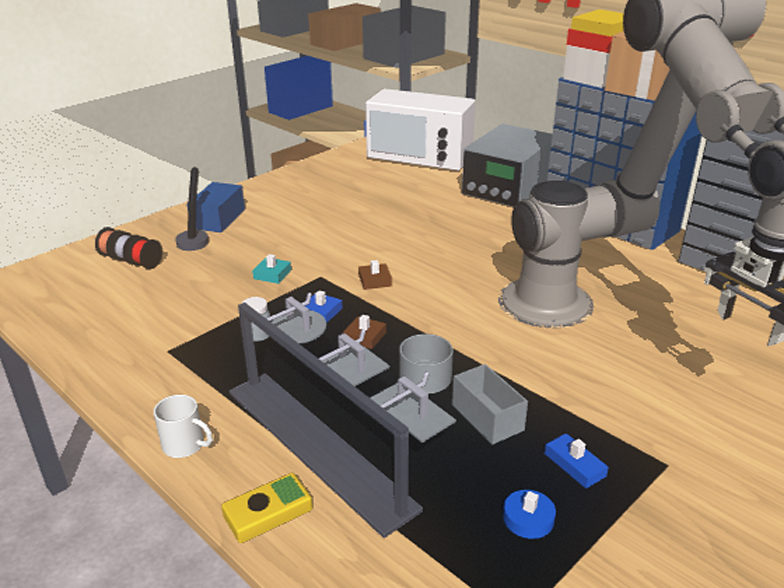

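View pics/side0.png

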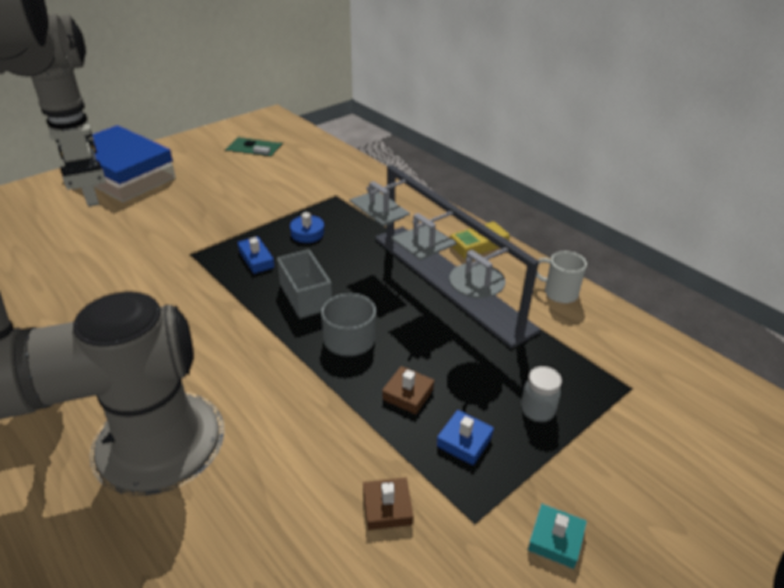

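View pics/wrist0.png

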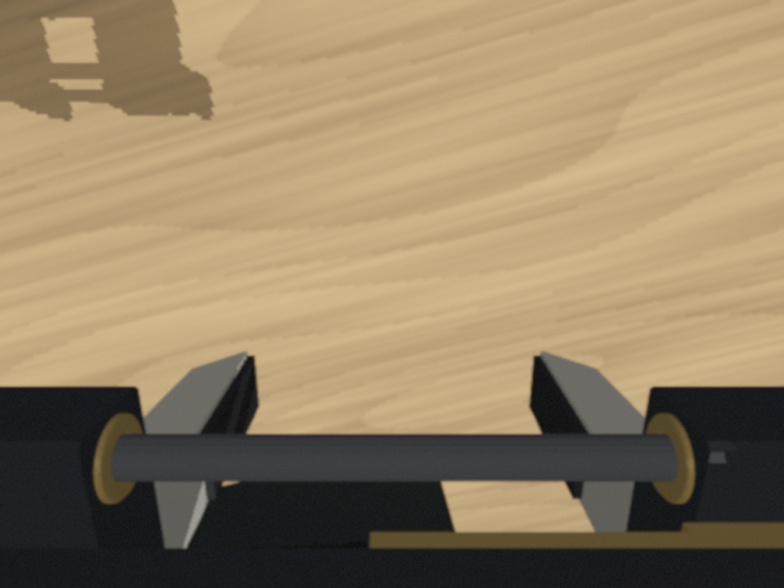

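Cases present: round (scene ~(426,362) in the displayed picture) and oblong (~(490,403)). The square case is absent. Candidates:
- **Round module:** blue disc at (530,513).
- **Oblong module:** blue bar at (576,460).
- **Not wanted:** blue square (322,303), browns (365,331) and (375,275), turquoise (272,269).
- **Covers:** round at (298,322), the other two at (355,365) and (412,415).

Next, close crops.

Run:
```python
from h import *
s=np.load('scene0.npy');d=np.load('side0.npy')
a=cv2.resize(s[195:395,165:445],None,fx=2.8,fy=2.8,interpolation=cv2.INTER_CUBIC)
save('crop_s',a,1)
b=cv2.resize(d[110:310,160:440],None,fx=2.8,fy=2.8,interpolation=cv2.INTER_CUBIC)
save('crop_d',b,1)
```

```text
(no output)
```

View pics/crop_s.png

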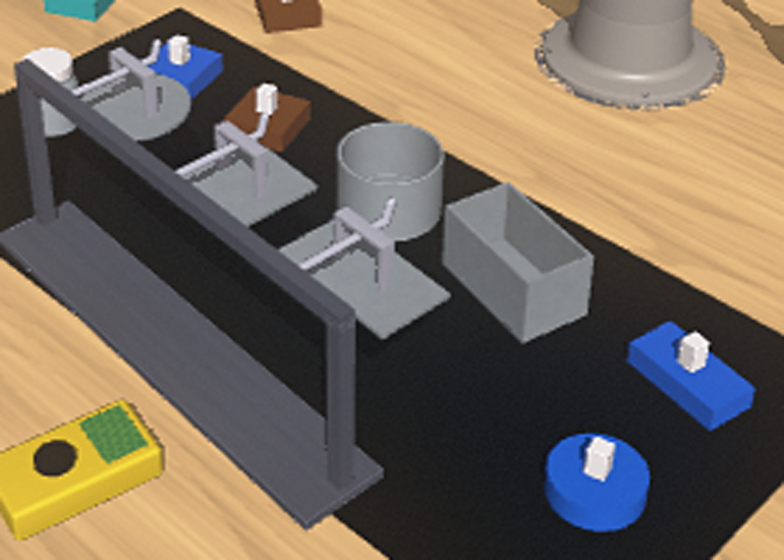

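View pics/crop_d.png

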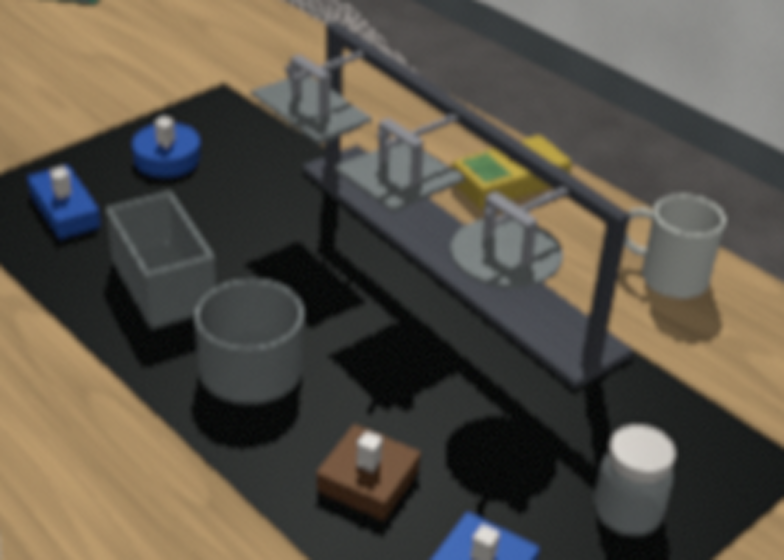

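```bash
cat >> h.py <<'E'
def ray(n,uv,P=None):
    p=camera_params(n);K=p['camera_matrix']
    x=(uv[0]-K[0,2])/K[0,0];y=-(uv[1]-K[1,2])/K[1,1]
    d=np.array([x,y,-1.])
    if n=='wrist':
        X=P@p['hand_eye']
    else: X=np.linalg.inv(p['world_to_cam'])
    return X[:3,3],X[:3,:3]@d
def onz(n,uv,z,P=None):
    o,d=ray(n,uv,P);return o+d*(z-o[2])/d[2]
def proj(n,X,P=None):
    p=camera_params(n);K=p['camera_matrix']
    T=np.linalg.inv(P@p['hand_eye']) if n=='wrist' else p['world_to_cam']
    c=T[:3,:3]@np.asarray(X,float)+T[:3,3]
    return np.array([K[0,2]+K[0,0]*c[0]/-c[2],K[1,2]+K[1,1]*(-c[1])/-c[2]])
def tri(rs):
    A=np.zeros((3,3));b=np.zeros(3)
    for o,d in rs:
        d=d/np.linalg.norm(d);M=np.eye(3)-np.outer(d,d);A+=M;b+=M@o
    X=np.linalg.solve(A,b)
    return X,[round(1e3*float(np.linalg.norm(np.cross(d/np.linalg.norm(d),X-o))),1) for o,d in rs]
def pose(o=None):
    from scipy.spatial.transform import Rotation as R
    o=o or observe();T=np.eye(4);T[:3,:3]=R.from_euler('xyz',o['tool_rot']).as_matrix();T[:3,3]=o['tool_pos'];return T
def rect(p):  # rotated rect summary
    c,s,a=cv2.minAreaRect(np.float32(p[:,:2])*1000);return np.round(c,1),np.round(s,1),round(a,1)
E
cat > m.py <<'E'
from h import *
np.set_printoptions(precision=4,suppress=True)
S=lambda u:(u[0]/2.8+165-.3,u[1]/2.8+195-.3)
D=lambda u:(u[0]/2.8+160-.3,u[1]/2.8+110-.3)
s=np.load('scene0.npy');d=np.load('side0.npy')
for n,im in(('scene',s),('side',d)):
    hsv=cv2.cvtColor(im,cv2.COLOR_RGB2HSV)
    b=((hsv[...,0]>105)&(hsv[...,0]<125)&(hsv[...,1]>150)&(hsv[...,2]>60)).astype(np.uint8)
    w=((hsv[...,1]<60)&(hsv[...,2]>140)).astype(np.uint8)
    N,l,st,c=cv2.connectedComponentsWithStats(b)
    for i in range(1,N):
        if st[i,4]>150:
            x,y,ww,hh=st[i,:4]
            N2,l2,s2,c2=cv2.connectedComponentsWithStats(w[y-8:y+hh,x:x+ww])
            for j in range(1,N2):
                if 20<s2[j,4]<400: u=c2[j]+[x,y-8];print(n,'blue',st[i],'lug',u,onz(n,u,.043))
cs=[(508,184),(592,257),(523,283),(444,210)];cd=[(108,207),(172,190),(213,248),(148,273)]
for n,F,c in(('scene',S,cs),('side',D,cd)):
    p=np.array([onz(n,F(u),.076) for u in c]);print('oblong case',n,p[:,:2].tolist(),rect(p))
# round rim outer ellipse extreme points
for n,F,c in(('scene',S,[(337,157),(390,123),(444,158),(390,192),(352,134),(428,134)]),('side',D,[(194,318),(250,282),(305,318),(250,358),(212,294),(290,294)])):
    p=np.array([onz(n,F(u),.076) for u in c]);c0,r=cv2.minEnclosingCircle(np.float32(p[:,:2]));print('round',n,c0,r)
# handle crosspiece top ends: scene/side
E
python3 m.py
```

```text
scene blue [ 189   40   48   45 1525] lug [198.1583  38.85  ] [-0.8802 -2.1849  0.043 ]
scene blue [ 189   40   48   45 1525] lug [189.2917  66.4583] [-0.4664 -1.7418  0.043 ]
scene blue [471  84  29  71 460] lug [494.5724 132.4868] [-0.8064 -0.0272  0.043 ]
scene blue [218 211  26  19 242] lug [228.5    212.3939] [ 0.4203 -0.3651  0.043 ]
scene blue [218 211  26  19 242] lug [219.7143 213.    ] [ 0.4434 -0.3835  0.043 ]
scene blue [218 211  26  19 242] lug [223.7191 225.6854] [ 0.484 -0.315  0.043]
scene blue [389 310  46  39 833] lug [412.2241 320.1466] [0.43   0.3634 0.043 ]
scene blue [360 349  37  36 941] lug [378.4355 358.1371] [0.5949 0.3778 0.043 ]
side blue [313 294  39  37 745] lug [333.2917 300.8125] [ 0.4251 -0.3568  0.043 ]
oblong case scene [[0.38687795515997414, 0.11087459525792065], [0.4204350016240963, 0.23987218982521763], [0.49582325449276177, 0.2162428095172968], [0.464478058329858, 0.09210115314104228]] (array([442.3, 165.3]), array([133.3,  79.8]), 75.4)
oblong case side [[0.4189380314103265, 0.24011294531232574], [0.49471807531548817, 0.2212762802411553], [0.46507216999530043, 0.10166147780567103], [0.3853524340723068, 0.11084971851237158]] (array([440.1, 166.1]), array([133.5,  79.6]), 76.0)
round scene (0.435791552066803, -0.0069345030933618546) 0.06069953739643097
round side (0.42297661304473877, -0.018430721014738083) 0.05997292324900627
```

```bash
cat > m2.py <<'E'
from h import *
np.set_printoptions(precision=4,suppress=True)
S=lambda u:(u[0]/2.8+165-.3,u[1]/2.8+195-.3)
D=lambda u:(u[0]/2.8+160-.3,u[1]/2.8+110-.3)
def T(n,a,b):print(n,*tri([ray('scene',S(a)),ray('side',D(b))]))
T('h2 c',(363,228),(309,75));T('h1 c',(242,139),(400,138));T('h0 c',(133,64),(510,213))
T('round lug',(601,452),(165,129));T('obl lug',(694,350),(61,182));T('sq lug',(179,48),(487,541))
T('rail L end',(338,313),(328,30));T('rail R end',(24,66),(620,210))
q=np.array([onz('scene',S(u),.026) for u in((675,323),(753,389),(711,410),(629,345))]);print(rect(q))
q=np.array([onz('scene',S(u),.153) for u in((449,297),(384,337),(291,237))]);print(q)
q=np.array([onz('scene',S(u),.153) for u in((317,188),(248,228),(265,147))]);print(q)
E
python3 m2.py
```

```text
h2 c [0.6517 0.1582 0.1996] [1.3, 1.3]
h1 c [ 0.6384 -0.0077  0.2025] [1.2, 1.2]
h0 c [ 0.6284 -0.1767  0.2038] [1.8, 1.8]
round lug [0.5906 0.3766 0.0454] [0.4, 0.4]
obl lug [0.4271 0.3625 0.0419] [0.1, 0.1]
sq lug [ 0.4198 -0.3637  0.0455] [0.7, 0.7]
rail L end [0.7403 0.2209 0.2008] [5.9, 5.9]
rail R end [ 0.7103 -0.2458  0.2082] [1.3, 1.3]
(array([432.5, 364.1]), array([101.8,  57. ]), 76.1)
[[0.6269 0.2339 0.153 ]
 [0.7015 0.2277 0.153 ]
 [0.665  0.0811 0.153 ]]
[[ 0.5979  0.0473  0.153 ]
 [ 0.6832  0.0443  0.153 ]
 [ 0.5871 -0.0346  0.153 ]]
```

Hook2 (left) carries the oblong cover (~75×147 measured), hook1 the square and hook0 the round. The stand yaw is about -4°. I'll go above the oblong module and look.

Call:
{"op": "apply_moves", "data": {
  "increments": [
    {"grip": 0.6,"linear": [291,-145,0]},
    {"grip": 0.6,"linear": [291,-145,0]},
    {"grip": 0.6,"linear": [291,-145,0]},
    {"grip": 0.6,"linear": [291,-145,0]},
    {"grip": 0.6,"linear": [291,-145,0]},
    {"grip": 0.6,"linear": [291,-145,0]},
    {"grip": 0.6,"linear": [291,-145,0]},
    {"grip": 0.6,"linear": [291,-145,0]},
    {"grip": 0.6,"linear": [291,-145,0]},
    {"grip": 0.6,"linear": [291,-145,0]}
  ],
  "grip_force": 20
}}

```text
schema error: expected keys grip, linear, turn
```

```bash
cat > w.py <<'E'
import sys
from h import *
np.set_printoptions(precision=4,suppress=True)
n=sys.argv[1];o=observe();print(o['time'],o['tool_pos'],o['tool_rot'],o['opening'])
np.save('P_'+n+'.npy',pose(o));im=read_camera('wrist');np.save(n+'.npy',im);save(n,im)
E
python3 w.py w1
```

```text
0.15 [0.1362 0.5067 0.2262] [-3.1415  0.001   1.3081] 0.09172552545845876
```

View pics/w1.png

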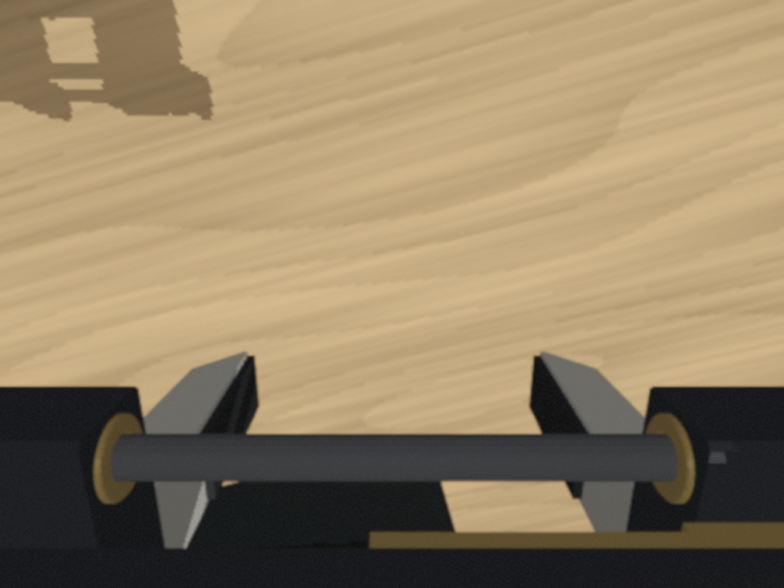

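Call:
{"op": "apply_moves", "data": {
  "increments": [
    {"grip": 0.6,"linear": [236,-130,0],"turn": [0,0,0]},
    {"grip": 0.6,"linear": [236,-130,0],"turn": [0,0,0]},
    {"grip": 0.6,"linear": [236,-130,0],"turn": [0,0,0]},
    {"grip": 0.6,"linear": [236,-130,0],"turn": [0,0,0]},
    {"grip": 0.6,"linear": [236,-130,0],"turn": [0,0,0]},
    {"grip": 0.6,"linear": [236,-130,0],"turn": [0,0,0]},
    {"grip": 0.6,"linear": [236,-130,0],"turn": [0,0,0]},
    {"grip": 0.6,"linear": [236,-130,0],"turn": [0,0,0]},
    {"grip": 0.6,"linear": [236,-130,0],"turn": [0,0,0]},
    {"grip": 0.6,"linear": [236,-130,0],"turn": [0,0,0]}
  ],
  "grip_force": 20
}}

```text
time: 1.2
tool_pos: [0.3712, 0.3778, 0.2268]
tool_rot: [-3.141, -0.0, 1.31]
contact_force: [-0.2, 0.4, -0.6]
opening: 0.0552
```

```bash
python3 w.py w2
```

```text
1.2 [0.3712 0.3778 0.2268] [-3.1414 -0.0002  1.3099] 0.05516751997359379
```

View pics/w2.png

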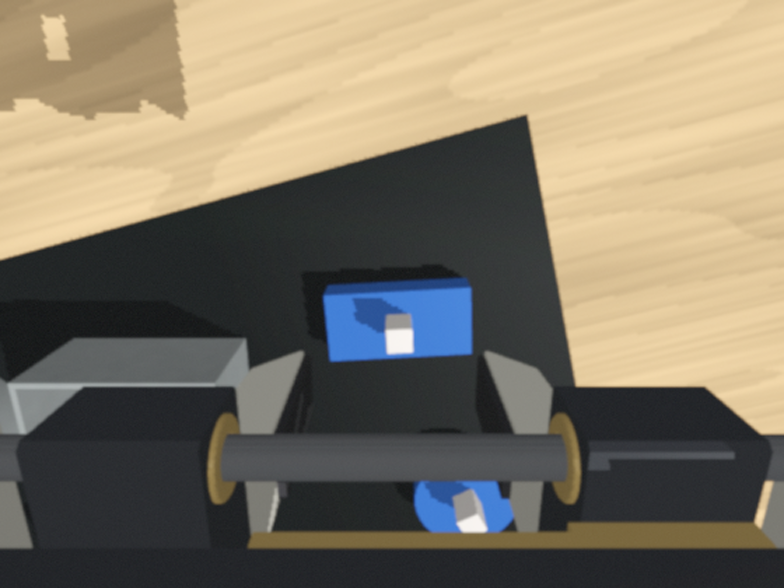

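The oblong module is central at (400,322) with its lug at (399,322). The round module shows at (465,505) between the fingers.

```bash
cat > mm.py <<'E'
import sys
from h import *
np.set_printoptions(precision=4,suppress=True)
n=sys.argv[1];im=np.load(n+'.npy');P=np.load('P_'+n+'.npy')
hsv=cv2.cvtColor(im,cv2.COLOR_RGB2HSV)
b=((hsv[...,0]>100)&(hsv[...,0]<125)&(hsv[...,1]>130)&(hsv[...,2]>165)).astype(np.uint8)
w=((hsv[...,1]<60)&(hsv[...,2]>90)).astype(np.uint8)
b=cv2.morphologyEx(b,cv2.MORPH_CLOSE,np.ones((3,3)))
for c in cv2.findContours(b,cv2.RETR_EXTERNAL,cv2.CHAIN_APPROX_NONE)[0]:
    if cv2.contourArea(c)<300: continue
    h=cv2.convexHull(c)[:,0]
    p=np.array([onz('wrist',u,.026,P) for u in h]);print('blue',h.mean(0),rect(p))
    pl=cv2.minEnclosingCircle(np.float32(p[:,:2]));print(' circ',pl)
    x,y,ww,hh=cv2.boundingRect(c)
    m=((hsv[...,1]<60)&(hsv[...,2]>215)).astype(np.uint8)
    m2=np.zeros_like(m);m2[y:y+hh,x:x+ww]=m[y:y+hh,x:x+ww]
    for k in cv2.findContours(m2,cv2.RETR_EXTERNAL,cv2.CHAIN_APPROX_NONE)[0]:
        if cv2.contourArea(k)>40: 
            p=np.array([onz('wrist',u,.056,P) for u in k[:,0]]);print(' white top',k[:,0].mean(0),rect(p))
print('tip proj',proj('wrist',P[:3,3],P))
E
python3 mm.py w2
python3 - <<'E'
from h import *
im=np.load('w2.npy');save('w2c',im[180:280,210:360],5)
E
```

```text
blue [356.     362.9091] (array([600.1, 398.3]), array([60.4, 26.9]), 14.6)
 circ ((0.6022135019302368, 0.3900541663169861), 0.030640937387943268)
 white top [337.2826 374.7391] (array([592.8, 380.7]), array([16.5, 18.2]), 13.3)
blue [307.4706 363.2353] (array([594.1, 353. ]), array([30.3, 55. ]), 87.8)
 circ ((0.5942983627319336, 0.35740673542022705), 0.02954171784222126)
blue [282.2667 230.5333] (array([429.2, 365.7]), array([106.2,  52.4]), 78.4)
 circ ((0.42904993891716003, 0.36561697721481323), 0.05834221467375755)
 white top [285.1493 243.3881] (array([429.5, 365.9]), array([17.2, 17.5]), 75.1)
tip proj [281.8023 272.2945]
```

View pics/w2c.png

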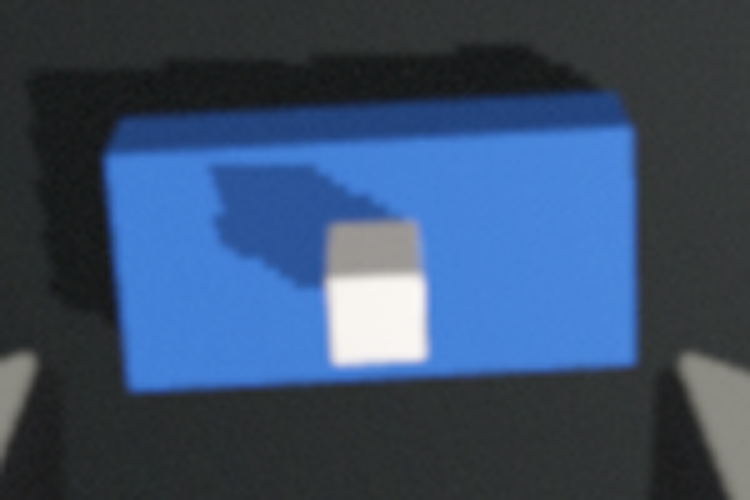

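Call:
{"op": "apply_moves", "data": {
  "increments": [
    {"grip": 0.6,"linear": [58,-12,-60],"turn": [0,0,0.56]},
    {"grip": 0.6,"linear": [58,-12,-110],"turn": [0,0,0.56]},
    {"grip": 0.6,"linear": [58,-12,-130],"turn": [0,0,0.56]},
    {"grip": 0.6,"linear": [58,-12,-130],"turn": [0,0,0.56]},
    {"grip": 0.6,"linear": [58,-12,-130],"turn": [0,0,0.56]}
  ]
}}

```text
time: 1.75
tool_pos: [0.4298, 0.3655, 0.0973]
tool_rot: [-3.141, 0.001, 1.367]
contact_force: [-0.6, -0.3, 0.4]
opening: 0.0552
```

```bash
python3 w.py w3; python3 mm.py w3
```

```text
1.75 [0.4298 0.3655 0.0973] [-3.1406  0.0006  1.3673] 0.05518858385414286
blue [337.2857 371.7857] (array([556.3, 382.1]), array([46.6, 11.9]), 78.5)
 circ ((0.5620874166488647, 0.38091087341308594), 0.023402154445648193)
blue [281.8333 217.5   ] (array([429.2, 365.7]), array([106.1,  51.6]), 78.4)
 circ ((0.42847752571105957, 0.36596745252609253), 0.05822335556149483)
 white top [282.1293 237.3966] (array([429.4, 365.7]), array([17.4, 16.7]), 78.4)
tip proj [281.8201 272.3502]
```

View pics/w3.png

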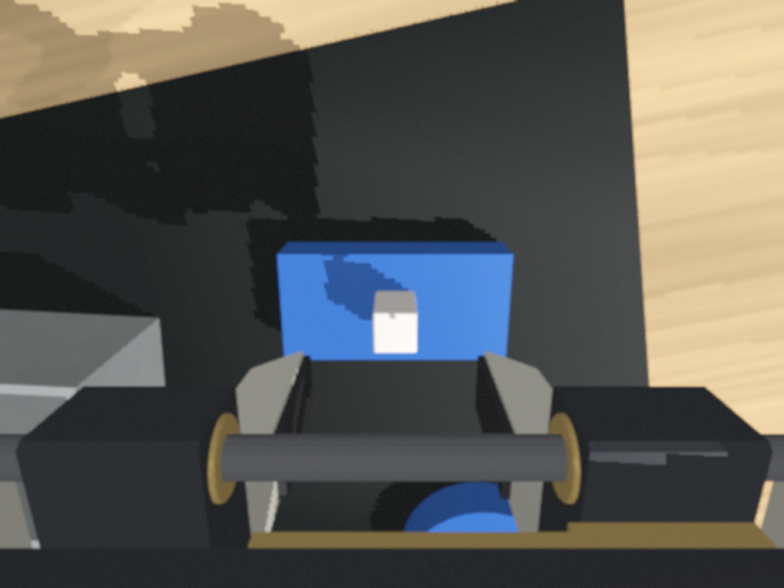

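The module is centred at (395,300) under the jaws, and the measured position agrees to within 0.5 mm. Descend and grip.

Call:
{"op": "apply_moves", "data": {
  "increments": [
    {"grip": 0.6,"linear": [0,0,-35],"turn": [0,0,0]},
    {"grip": 0.6,"linear": [0,0,-60],"turn": [0,0,0]},
    {"grip": 0.6,"linear": [0,0,-67],"turn": [0,0,0]},
    {"grip": 0.6,"linear": [0,0,-67],"turn": [0,0,0]},
    {"grip": 0.05,"linear": [0,0,-67],"turn": [0,0,0]},
    {"grip": 0.05,"linear": [0,0,-67],"turn": [0,0,0]},
    {"grip": 0.05,"linear": [0,0,-67],"turn": [0,0,0]},
    {"grip": 0.05,"linear": [0,0,-67],"turn": [0,0,0]},
    {"grip": 0.05,"linear": [0,0,-67],"turn": [0,0,0]}
  ],
  "grip_force": 30
}}

```text
time: 2.7
tool_pos: [0.4305, 0.3651, 0.03]
tool_rot: [3.141, -0.0, 1.367]
contact_force: [0.3, -0.2, -0.2]
opening: 0.0197
```

Call:
{"op": "apply_moves", "data": {
  "increments": [
    {"grip": 0.05,"linear": [0,0,5],"turn": [0,0,0]},
    {"grip": 0.05,"linear": [0,0,30],"turn": [0,0,0]},
    {"grip": 0.05,"linear": [0,0,70],"turn": [0,0,0]},
    {"grip": 0.05,"linear": [0,0,115],"turn": [0,0,0]},
    {"grip": 0.05,"linear": [-10,-30,150],"turn": [0,0,0]},
    {"grip": 0.05,"linear": [-20,-70,170],"turn": [0,0,0]},
    {"grip": 0.05,"linear": [-30,-110,170],"turn": [0,0,0]},
    {"grip": 0.05,"linear": [-40,-150,170],"turn": [0,0,0]},
    {"grip": 0.05,"linear": [-45,-187,170],"turn": [0,0,0]},
    {"grip": 0.05,"linear": [-45,-187,170],"turn": [0,0,0]}
  ]
}}

```text
time: 3.7
tool_pos: [0.3839, 0.1746, 0.1997]
tool_rot: [-3.14, 0.002, 1.363]
contact_force: [0.0, 0.1, -2.1]
opening: 0.018
```

```bash
python3 w.py w4
```

```text
3.7 [0.3839 0.1746 0.1997] [-3.1403  0.002   1.3633] 0.018019795526563163
```

View pics/w4.png

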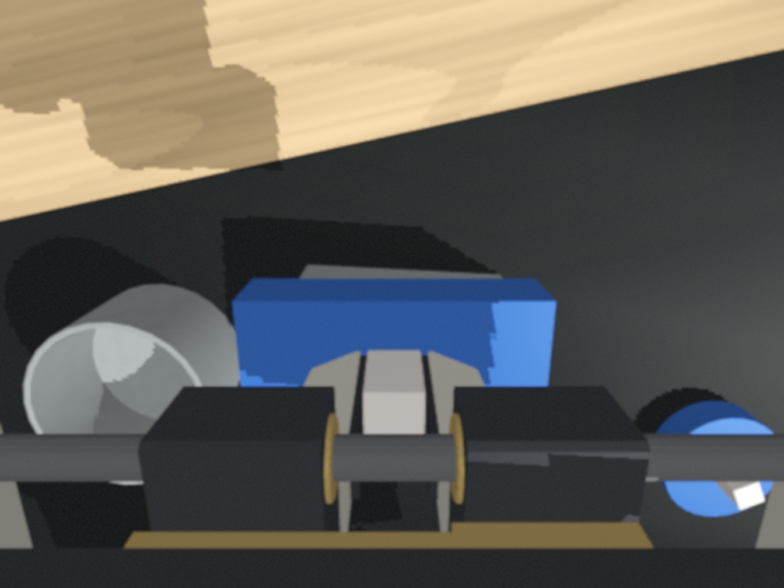

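The module is held (opening 18.0 mm) but blocks the view of the case. I'll move on so the case comes into the upper part of the picture.

Call:
{"op": "apply_moves", "data": {
  "increments": [
    {"grip": 0.05,"linear": [45,-4,0],"turn": [0,0,0]},
    {"grip": 0.05,"linear": [90,-8,0],"turn": [0,0,0]},
    {"grip": 0.05,"linear": [130,-12,0],"turn": [0,0,0]},
    {"grip": 0.05,"linear": [130,-12,0],"turn": [0,0,0]},
    {"grip": 0.05,"linear": [130,-12,0],"turn": [0,0,0]}
  ]
}}

```text
time: 4.25
tool_pos: [0.5153, 0.1665, 0.1986]
tool_rot: [-3.139, 0.0, 1.367]
contact_force: [-1.1, 0.8, -2.7]
opening: 0.0177
```

```bash
python3 w.py w5
```

```text
4.25 [0.5153 0.1665 0.1986] [-3.1392  0.0004  1.3666] 0.017718193195920776
```

View pics/w5.png

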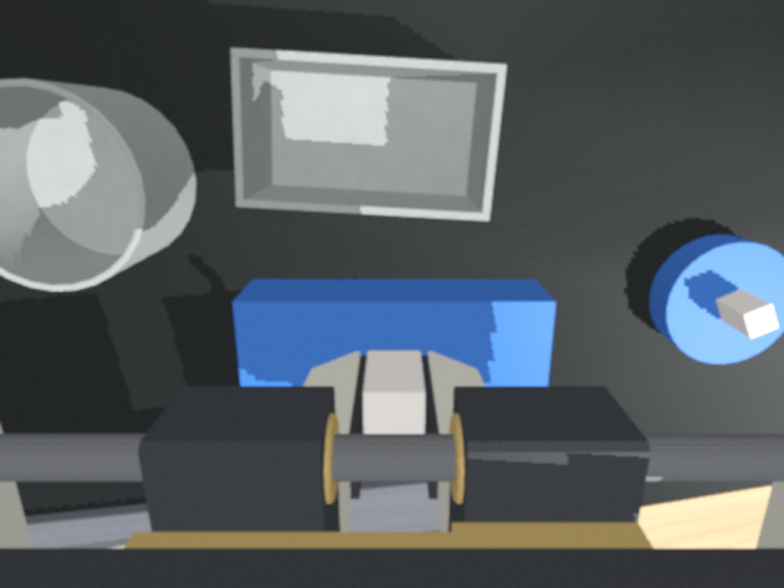

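```bash
cat > mc.py <<'E'
import sys
from h import *
np.set_printoptions(precision=4,suppress=True)
n,x0,y0,x1,y1=sys.argv[1],*map(int,sys.argv[2:6])  # native px roi
im=np.load(n+'.npy');P=np.load('P_'+n+'.npy')
hsv=cv2.cvtColor(im,cv2.COLOR_RGB2HSV)
m=np.zeros(im.shape[:2],np.uint8);m[y0:y1,x0:x1]=((hsv[...,1]<50)&(hsv[...,2]>int(sys.argv[6]) ))[y0:y1,x0:x1]
c=max(cv2.findContours(m,cv2.RETR_EXTERNAL,cv2.CHAIN_APPROX_NONE)[0],key=cv2.contourArea)
h=cv2.convexHull(c)[:,0]
p=np.array([onz('wrist',u,.076,P) for u in h]);print(rect(p),cv2.minEnclosingCircle(np.float32(p[:,:2])))
q=cv2.approxPolyDP(cv2.convexHull(c),5,True)[:,0];print(q.tolist());print(np.array([onz('wrist',u,.076,P) for u in q])[:,:2])
if len(q)==4:
    Q=np.array([onz('wrist',u,.076,P)[:2] for u in q]);print('mean',Q.mean(0))
    for i in range(4):
        d=Q[(i+1)%4]-Q[i];print(np.linalg.norm(d)*1e3,np.degrees(np.arctan2(d[1],d[0])))
v=im.copy();cv2.polylines(v,[h.reshape(-1,1,2)],True,(255,0,0),1);save(n+'_m',v[max(0,y0-10):y1+10,max(0,x0-10):x1+10],2)
E
python3 mc.py w5 150 20 380 170 100; python3 mm.py w5
```

```text
(array([439.1, 167.3]), array([137. ,  79.4]), 75.2) ((0.4387733042240143, 0.1673552691936493), 0.0783364400267601)
[[164, 35], [361, 45], [350, 156], [169, 147]]
[[0.3847 0.111 ]
 [0.4182 0.2424]
 [0.4931 0.2237]
 [0.4591 0.0921]]
mean [0.4388 0.1673]
135.65797778965523 75.71053143513508
77.22981037900323 -14.065710951712516
135.88131472224265 -104.46474763084626
76.81357493710242 165.76938668183945
blue [287.     239.2308] (array([575.5, 153.8]), array([216.2,  63.3]), 78.4)
 circ ((0.5773977041244507, 0.15344557166099548), 0.1119772344827652)
blue [497.8696 202.1304] (array([578.8, 361.4]), array([41.1, 80.9]), 57.0)
 circ ((0.5847420692443848, 0.3704177439212799), 0.04099012166261673)
 white top [537.6182 230.4909] (array([593.9, 374. ]), array([19.5,  9.2]), 0.3)
tip proj [281.8193 272.3451]
```

View pics/w5_m.png

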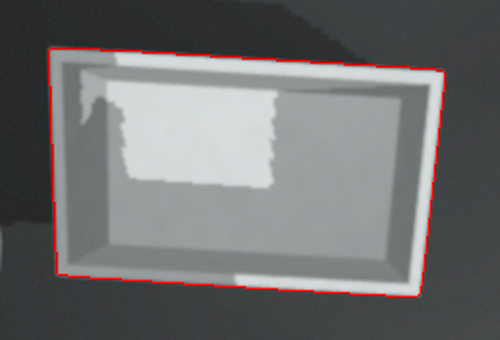

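Call:
{"op": "apply_moves", "data": {
  "increments": [
    {"grip": 0.05,"linear": [-40,0,0],"turn": [0,0,-0.43]},
    {"grip": 0.05,"linear": [-75,0,0],"turn": [0,0,-0.43]},
    {"grip": 0.05,"linear": [-75,0,-20],"turn": [0,0,-0.43]},
    {"grip": 0.05,"linear": [-75,0,-50],"turn": [0,0,-0.43]},
    {"grip": 0.05,"linear": [-75,0,-75],"turn": [0,0,-0.43]},
    {"grip": 0.05,"linear": [-75,0,-75],"turn": [0,0,-0.43]},
    {"grip": 0.05,"linear": [-75,0,-75],"turn": [0,0,-0.43]}
  ]
}}

```text
time: 5.0
tool_pos: [0.4399, 0.1664, 0.1254]
tool_rot: [-3.141, -0.0, 1.322]
contact_force: [1.2, -0.4, -3.0]
opening: 0.0175
```

```bash
python3 w.py w6
```

```text
5.0 [0.4399 0.1664 0.1254] [-3.1414 -0.0001  1.3224] 0.01750079263853408
```

View pics/w6.png

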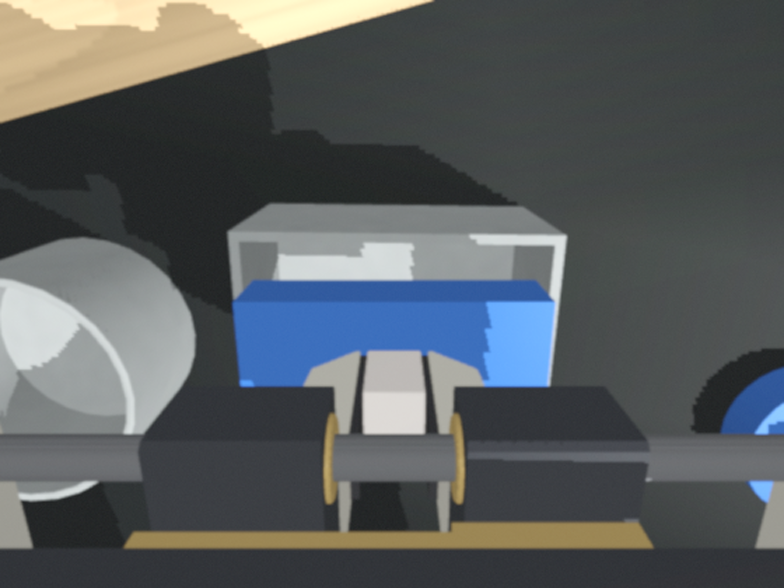

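The module is aligned over the case and parallel with it. Lowering.

Call:
{"op": "apply_moves", "data": {
  "increments": [
    {"grip": 0.05,"linear": [0,0,-30],"turn": [0,0,0]},
    {"grip": 0.05,"linear": [0,0,-60],"turn": [0,0,0]},
    {"grip": 0.05,"linear": [0,0,-78],"turn": [0,0,0]},
    {"grip": 0.05,"linear": [0,0,-84],"turn": [0,0,0]},
    {"grip": 0.05,"linear": [0,0,-88],"turn": [0,0,0]},
    {"grip": 0.05,"linear": [0,0,-89],"turn": [0,0,0]},
    {"grip": 0.05,"linear": [0,0,-89],"turn": [0,0,0]}
  ]
}}

```text
time: 5.75
tool_pos: [0.4412, 0.1662, 0.0368]
tool_rot: [3.14, -0.001, 1.322]
contact_force: [-0.8, -1.0, -3.1]
opening: 0.0179
```

Call:
{"op": "apply_moves", "data": {
  "increments": [
    {"grip": 0.05,"linear": [0,0,-1],"turn": [0,0,0]},
    {"grip": 0.05,"linear": [0,0,-1.5],"turn": [0,0,0]},
    {"grip": 0.05,"linear": [0,0,-1.5],"turn": [0,0,0]}
  ]
}}

```text
time: 6.05
tool_pos: [0.4417, 0.1662, 0.0363]
tool_rot: [3.138, -0.002, 1.322]
contact_force: [-1.5, -0.4, 10.1]
opening: 0.0179
```

Touched the floor. Release, then rise.

Call:
{"op": "apply_moves", "data": {
  "increments": [
    {"grip": 0.35,"linear": [0,0,0.5],"turn": [0,0,0]},
    {"grip": 0.35,"linear": [0,0,0.5],"turn": [0,0,0]},
    {"grip": 0.35,"linear": [0,0,0.5],"turn": [0,0,0]},
    {"grip": 0.35,"linear": [0,0,20],"turn": [0,0,0]},
    {"grip": 0.35,"linear": [0,0,60],"turn": [0,0,0]},
    {"grip": 0.35,"linear": [0,0,110],"turn": [0,0,0]},
    {"grip": 0.6,"linear": [40,0,160],"turn": [0,0,0]},
    {"grip": 0.6,"linear": [75,0,165],"turn": [0,0,0]},
    {"grip": 0.6,"linear": [75,0,165],"turn": [0,0,0]},
    {"grip": 0.6,"linear": [75,0,165],"turn": [0,0,0]}
  ]
}}

```text
time: 7.05
tool_pos: [0.5155, 0.1658, 0.1987]
tool_rot: [-3.141, 0.0, 1.321]
contact_force: [-0.2, 0.4, -0.4]
opening: 0.054
```

```bash
python3 w.py w7;python3 mc.py w7 150 20 380 170 100; python3 mm.py w7
```

```text
7.05 [0.5155 0.1658 0.1987] [-3.1409  0.0002  1.3211] 0.053973345488415744
(array([438.9, 167.1]), array([137.8,  79.6]), 75.2) ((0.4388931393623352, 0.16706088185310364), 0.07883990556001663)
[[158, 39], [355, 40], [349, 153], [167, 152]]
[[0.384  0.1114]
 [0.4179 0.2426]
 [0.4937 0.2236]
 [0.4594 0.0913]]
mean [0.4388 0.1672]
135.52343601171776 75.51240258044035
78.08421799692968 -14.090309171728562
136.72385065279457 -104.53282978794034
77.9771879271101 165.02822242120706
blue [509.3636 196.1818] (array([579.6, 364.9]), array([37.3, 25. ]), 48.3)
 circ ((0.5825594067573547, 0.36331647634506226), 0.01976221799850464)
blue [498.8947 187.4211] (array([570.7, 354.2]), array([39.4, 81. ]), 48.6)
 circ ((0.5829870700836182, 0.36809009313583374), 0.040604207664728165)
 white top [539.7826 219.1087] (array([593.9, 371.7]), array([ 5.8, 19.6]), 87.7)
blue [253.7273  99.4545] (array([440.8, 165.4]), array([106.4,  50.6]), 75.8)
 circ ((0.44042831659317017, 0.16557475924491882), 0.05866013839840889)
 white top [257.8723 100.5213] (array([440.6, 165.7]), array([19.4, 18.6]), 75.8)
tip proj [281.8059 272.3023]
```

View pics/w7.png

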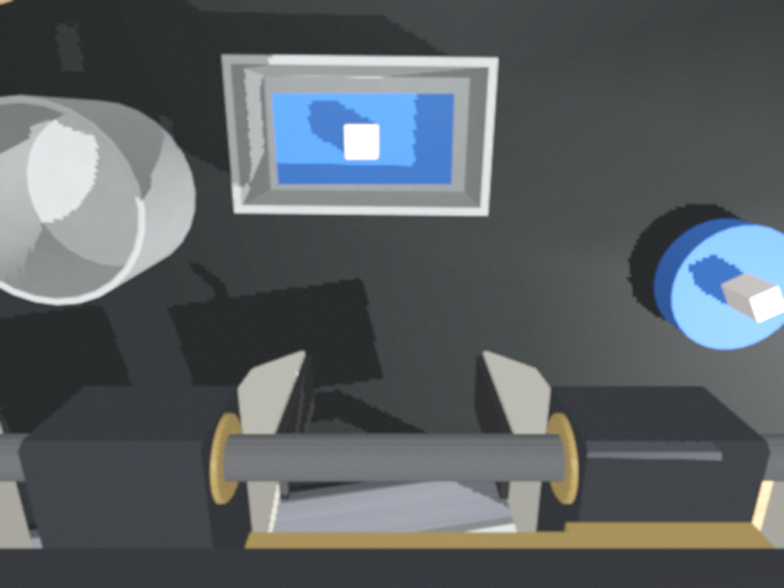

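The module lies flat in the oblong case: white lug at (361,141), case (.439,.167), axis 75.5°. Now the oblong cover; rise and look at it from above.

Call:
{"op": "apply_moves", "data": {
  "increments": [
    {"grip": 0.98,"linear": [10,0,45],"turn": [0,0,0.8]},
    {"grip": 0.98,"linear": [30,0,85],"turn": [0,0,1.73]},
    {"grip": 0.98,"linear": [70,-4,100],"turn": [0,0,1.73]},
    {"grip": 0.98,"linear": [110,-8,100],"turn": [0,0,1.73]},
    {"grip": 0.98,"linear": [140,-8,100],"turn": [0,0,1.73]},
    {"grip": 0.98,"linear": [140,-8,100],"turn": [0,0,1.73]},
    {"grip": 0.98,"linear": [140,-8,100],"turn": [0,0,1.73]}
  ]
}}

```text
time: 7.8
tool_pos: [0.6543, 0.1581, 0.2972]
tool_rot: [-3.137, 0.001, 1.503]
contact_force: [0.1, -0.8, 0.3]
opening: 0.09
```

```bash
python3 w.py w8
```

```text
7.8 [0.6543 0.1581 0.2972] [-3.1374  0.0006  1.5029] 0.08997623825955386
```

View pics/w8.png

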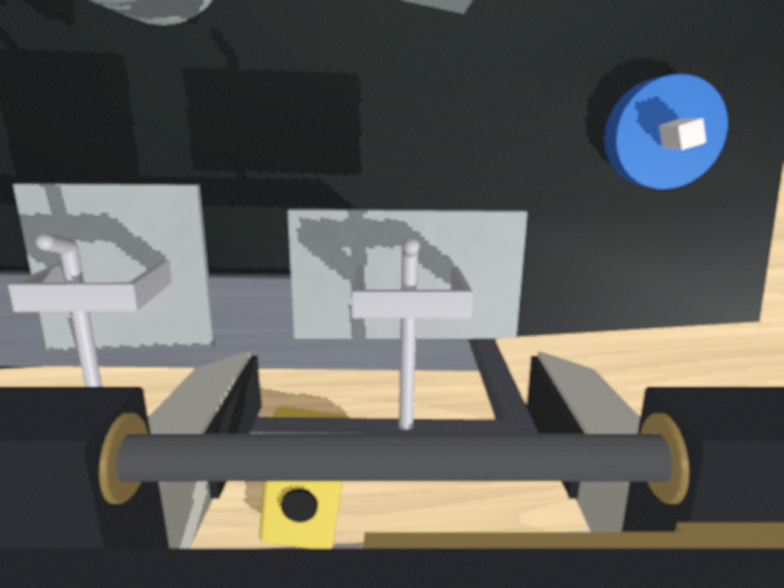

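Run:
```python
from h import *
im=np.load('w8.npy');save('w8c',im[140:260,190:390],4)
```

```text
(no output)
```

View pics/w8c.png

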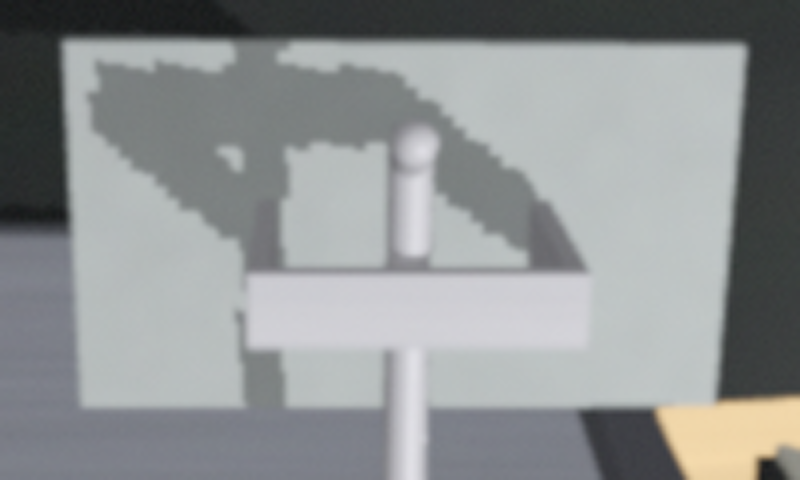

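```bash
cat > mh.py <<'E'
from h import *
np.set_printoptions(precision=4,suppress=True)
def run(n,x0,y0,f,top,plate,zt=.208,zp=.158):
    P=np.load('P_'+n+'.npy')
    for nm,c,z in(('top',top,zt),('plate',plate,zp)):
        if not len(c): continue
        Q=np.array([onz('wrist',((u+.5)/f-.5+x0,(v+.5)/f-.5+y0),z,P)[:2] for u,v in c]);print(nm,Q.mean(0))
        if len(c)==4:
            for i in range(4):
                d=Q[(i+1)%4]-Q[i];print('  %.1f mm  %.1f deg'%(np.linalg.norm(d)*1e3,np.degrees(np.arctan2(d[1],d[0]))))
E
python3 - <<'E'
from mh import *
run('w8',190,140,4,[(247,272),(589,270),(591,347),(246,349)],[(62,38),(748,43),(717,403),(82,408)])
E
```

```text
top [0.6584 0.1666]
  59.2 mm  86.6 deg
  14.2 mm  0.2 deg
  60.7 mm  -93.4 deg
  14.2 mm  174.1 deg
plate [0.6582 0.1649]
  136.2 mm  85.8 deg
  77.2 mm  -4.3 deg
  136.0 mm  -93.3 deg
  79.3 mm  175.8 deg
```

Call:
{"op": "apply_moves", "data": {
  "increments": [
    {"grip": 0.98,"linear": [4,8,-20],"turn": [0,0,0]},
    {"grip": 0.98,"linear": [4,8,-45],"turn": [0,0,0]},
    {"grip": 0.98,"linear": [4,8,-55],"turn": [0,0,0]},
    {"grip": 0.98,"linear": [4,8,-55],"turn": [0,0,0]},
    {"grip": 0.98,"linear": [4,8,-55],"turn": [0,0,0]}
  ]
}}

```text
time: 8.35
tool_pos: [0.6592, 0.1661, 0.2457]
tool_rot: [3.14, -0.0, 1.503]
contact_force: [-0.1, -0.1, 0.1]
opening: 0.09
```

```bash
python3 w.py w9
```

```text
8.35 [0.6592 0.1661 0.2457] [ 3.1402 -0.0004  1.503 ] 0.09003449111303999
```

View pics/w9.png

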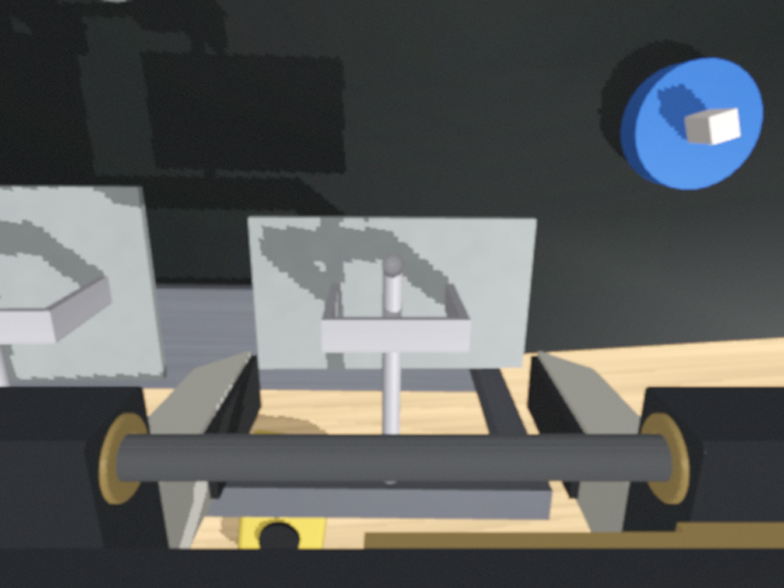

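Run:
```python
from mh import *
run('w9',0,0,1.4,[(322,320),(469,319),(470,349),(322,351)],[(248,217),(537,219),(523,367),(259,370)])
```

```text
top [0.6582 0.1666]
  58.6 mm  86.6 deg
  13.1 mm  0.5 deg
  60.1 mm  -93.0 deg
  13.5 mm  173.8 deg
plate [0.6587 0.1648]
  136.0 mm  85.8 deg
  76.9 mm  -4.4 deg
  136.3 mm  -93.1 deg
  79.5 mm  175.4 deg
```

Call:
{"op": "apply_moves", "data": {
  "increments": [
    {"grip": 0.98,"linear": [-0.5,0,-30],"turn": [0,0,0]},
    {"grip": 0.98,"linear": [-0.5,0,-60],"turn": [0,0,0]},
    {"grip": 0.98,"linear": [-0.5,0,-74],"turn": [0,0,0]},
    {"grip": 0.98,"linear": [-0.5,0,-78],"turn": [0,0,0]},
    {"grip": 0.98,"linear": [-0.5,0,-78],"turn": [0,0,0]}
  ]
}}

```text
time: 8.9
tool_pos: [0.6592, 0.166, 0.1671]
tool_rot: [3.141, -0.0, 1.503]
contact_force: [0.1, -0.3, 0.9]
opening: 0.0903
```

```bash
python3 w.py w10
```

```text
8.9 [0.6592 0.166  0.1671] [ 3.1406 -0.0003  1.5027] 0.09032474004681802
```

View pics/w10.png

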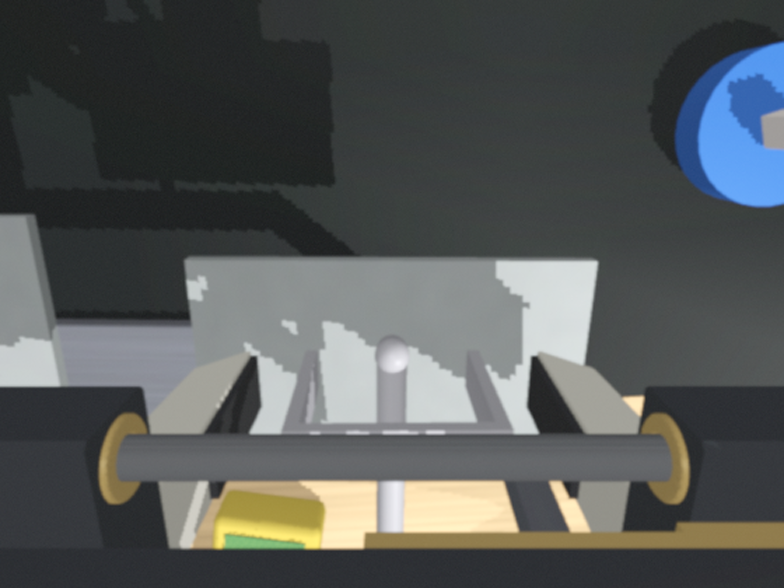

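The fingers stand either side of both legs (~(300,390) and (490,390)). Close and lift slightly.

Call:
{"op": "apply_moves", "data": {
  "increments": [
    {"grip": 0.5,"linear": [0,0,0],"turn": [0,0,0]},
    {"grip": 0.5,"linear": [0,0,0],"turn": [0,0,0]},
    {"grip": 0.5,"linear": [0,0,0],"turn": [0,0,0]},
    {"grip": 0.5,"linear": [0,0,0],"turn": [0,0,0]},
    {"grip": 0.5,"linear": [0,0,0],"turn": [0,0,0]},
    {"grip": 0.5,"linear": [0,0,3],"turn": [0,0,0]},
    {"grip": 0.5,"linear": [0,0,8],"turn": [0,0,0]},
    {"grip": 0.5,"linear": [0,0,8],"turn": [0,0,0]}
  ],
  "grip_force": 30
}}

```text
time: 9.75
tool_pos: [0.6592, 0.166, 0.1751]
tool_rot: [3.14, -0.0, 1.503]
contact_force: [-0.3, -0.2, -0.8]
opening: 0.06
```

Call:
{"op": "apply_moves", "data": {
  "increments": [
    {"grip": 0.5,"linear": [0,0,10],"turn": [0,0,0]},
    {"grip": 0.5,"linear": [0,0,18],"turn": [0,0,0]},
    {"grip": 0.5,"linear": [0,0,18],"turn": [0,0,0]},
    {"grip": 0.5,"linear": [-25,2,18],"turn": [0,0,0]},
    {"grip": 0.5,"linear": [-55,4,18],"turn": [0,0,0]},
    {"grip": 0.5,"linear": [-90,6,18],"turn": [0,0,0]},
    {"grip": 0.5,"linear": [-130,8,18],"turn": [0,0,0]},
    {"grip": 0.5,"linear": [-130,8,18],"turn": [0,0,0]},
    {"grip": 0.5,"linear": [-130,8,18],"turn": [0,0,0]}
  ]
}}

```text
time: 10.65
tool_pos: [0.5287, 0.1742, 0.193]
tool_rot: [3.14, -0.0, 1.503]
contact_force: [0.7, -0.1, -1.5]
opening: 0.0601
```

```bash
python3 w.py w11
```

```text
10.65 [0.5287 0.1742 0.193 ] [ 3.1401 -0.0004  1.5034] 0.060117011481870486
```

View pics/w11.png

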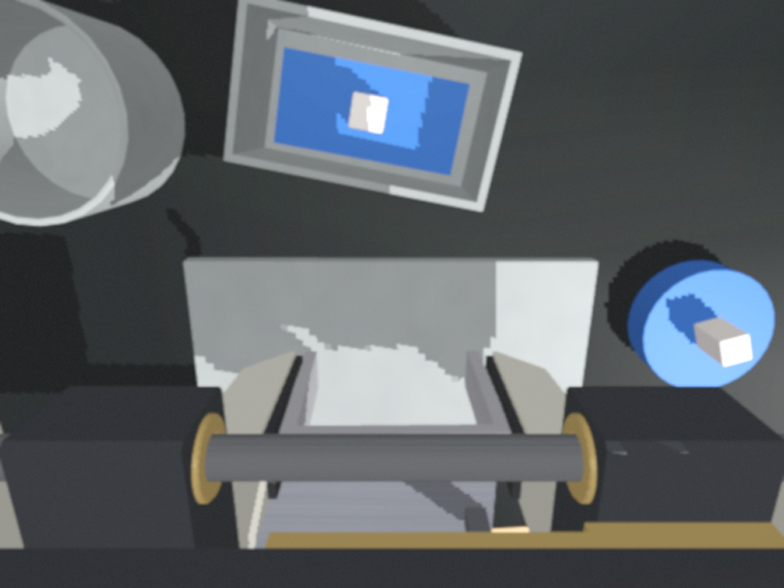

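```bash
python3 mc.py w11 150 0 380 156 100;  python3 - <<'E'
from h import *
im=np.load('w11.npy');save('w11c',im[170:270,120:440],2.5)
E
```

```text
(array([439.1, 167.3]), array([136.9,  79.4]), 75.2) ((0.4387773871421814, 0.16724222898483276), 0.07844889909029007)
[[170, 0], [202, 0], [371, 36], [345, 150], [160, 114]]
[[0.3876 0.1104]
 [0.389  0.1313]
 [0.4179 0.2418]
 [0.4935 0.2233]
 [0.4591 0.092 ]]
```

View pics/w11c.png

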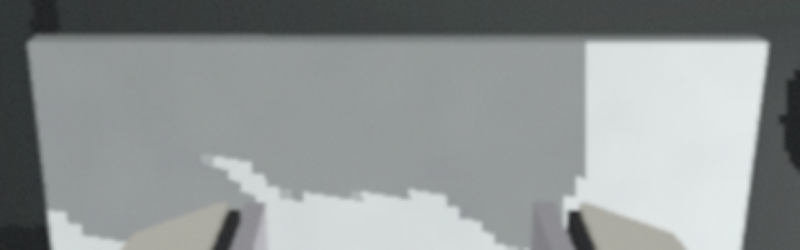

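```bash
cat > ct.py <<'E'
from h import *
np.set_printoptions(precision=4,suppress=True)
def tool(n,pts,x0,y0,f,dz=-.009):
    P=np.load('P_'+n+'.npy');r=[]
    for u,v in pts:
        q=onz('wrist',((u+.5)/f-.5+x0,(v+.5)/f-.5+y0),P[2,3]+dz,P);r.append((np.linalg.inv(P)@np.r_[q,1])[:3]*1e3)
    return np.array(r)
E
python3 - <<'E'
from ct import *
r=tool('w11',[(28,42),(768,42),(45,190),(749,190)],120,170,2.5);print(r, r[1]-r[0], (r[0]+r[1])/2,(r[2]+r[3])/2)
E
```

```text
[[-69.3197 -39.0981   8.9188]
 [ 66.5097 -39.2906   8.9662]
 [-69.6114  -9.5707   8.9616]
 [ 66.402   -9.7526   9.0092]] [135.8295  -0.1925   0.0474] [ -1.405  -39.1943   8.9425] [-1.6047 -9.6616  8.9854]
```

Call:
{"op": "apply_moves", "data": {
  "increments": [
    {"grip": 0.5,"linear": [-30,-2,0],"turn": [0,0,-0.6]},
    {"grip": 0.5,"linear": [-60,-4,0],"turn": [0,0,-1.2]},
    {"grip": 0.5,"linear": [-89,-6,0],"turn": [0,0,-1.77]},
    {"grip": 0.5,"linear": [-89,-6,-20],"turn": [0,0,-1.77]},
    {"grip": 0.5,"linear": [-89,-6,-45],"turn": [0,0,-1.77]},
    {"grip": 0.5,"linear": [-89,-6,-65],"turn": [0,0,-1.77]},
    {"grip": 0.5,"linear": [-89,-6,-78],"turn": [0,0,-1.77]},
    {"grip": 0.5,"linear": [-89,-6,-78],"turn": [0,0,-1.77]},
    {"grip": 0.5,"linear": [-89,-6,-78],"turn": [0,0,-1.77]}
  ]
}}

```text
time: 11.6
tool_pos: [0.4411, 0.168, 0.1145]
tool_rot: [3.141, -0.0, 1.317]
contact_force: [0.8, -0.0, -1.9]
opening: 0.0604
```

```bash
python3 w.py w12
python3 - <<'E'
from h import *
s=read_camera('scene');d=read_camera('side')
save('v12',np.hstack([cv2.resize(s[230:370,260:420],None,fx=2.45,fy=2.45,interpolation=2),cv2.resize(d[130:270,150:310],None,fx=2.45,fy=2.45,interpolation=2)]),1)
E
```

```text
11.6 [0.4411 0.168  0.1145] [ 3.1409 -0.0004  1.317 ] 0.06041889138992578
```

View pics/w12.png

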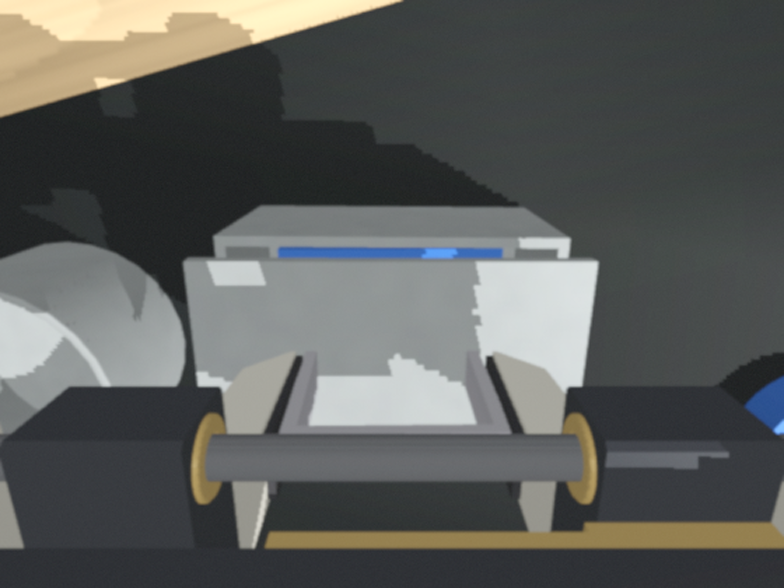

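View pics/v12.png

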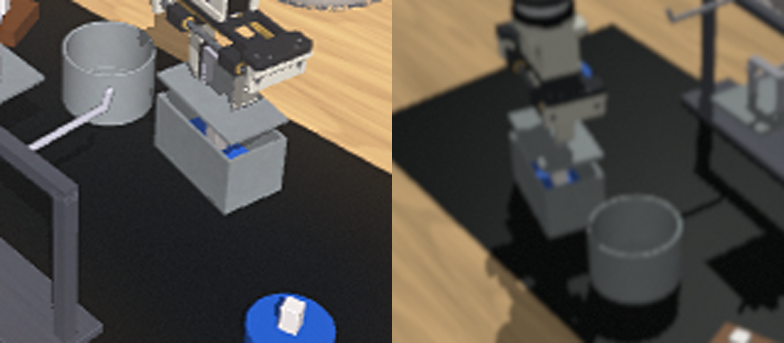

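Run:
```python
from ct import *
P=np.load('P_w12.npy')
r=tool('w12',[(215,236),(570,237)],0,0,1.4,.076-P[2,3]);print(r,r.mean(0))
r=tool('w12',[(184,262),(598,262)],0,0,1.4);print(r,r.mean(0))
```

```text
[[-68.3386 -41.1824  38.4621]
 [ 66.6703 -40.9924  38.5153]] [ -0.8341 -41.0874  38.4887]
[[-69.1685 -38.7608   8.9454]
 [ 66.611  -38.9563   8.9987]] [ -1.2788 -38.8585   8.9721]
```

Call:
{"op": "apply_moves", "data": {
  "increments": [
    {"grip": 0.5,"linear": [-2,0.6,0],"turn": [0,0,0]},
    {"grip": 0.5,"linear": [-2,0.6,-8],"turn": [0,0,0]},
    {"grip": 0.5,"linear": [-2,0.6,-14],"turn": [0,0,0]},
    {"grip": 0.5,"linear": [-2,0.6,-17],"turn": [0,0,0]},
    {"grip": 0.5,"linear": [-2,0.6,-20],"turn": [0,0,0]},
    {"grip": 0.5,"linear": [-2,0.6,-20],"turn": [0,0,0]}
  ]
}}

```text
time: 12.35
tool_pos: [0.4376, 0.1685, 0.0937]
tool_rot: [-3.141, 0.0, 1.317]
contact_force: [0.9, -0.4, -1.7]
opening: 0.0604
```

Call:
{"op": "apply_moves", "data": {
  "increments": [
    {"grip": 0.5,"linear": [0,0,-2],"turn": [0,0,0]},
    {"grip": 0.5,"linear": [0,0,-3],"turn": [0,0,0]},
    {"grip": 0.5,"linear": [0,0,-4],"turn": [0,0,0]},
    {"grip": 0.5,"linear": [0,0,-4.5],"turn": [0,0,0]},
    {"grip": 0.5,"linear": [0,0,-4.5],"turn": [0,0,0]}
  ]
}}

```text
time: 12.85
tool_pos: [0.438, 0.1684, 0.09]
tool_rot: [3.141, -0.0, 1.317]
contact_force: [-1.5, -2.9, 4.6]
opening: 0.0597
```

Seated contact at the expected height. Release and rise to look.

Call:
{"op": "apply_moves", "data": {
  "increments": [
    {"grip": 0.95,"linear": [0,0,0.5],"turn": [0,0,0]},
    {"grip": 0.95,"linear": [0,0,0.5],"turn": [0,0,0]},
    {"grip": 0.95,"linear": [0,0,0.5],"turn": [0,0,0]},
    {"grip": 0.95,"linear": [0,0,0.5],"turn": [0,0,0]},
    {"grip": 0.95,"linear": [0,0,15],"turn": [0,0,0]},
    {"grip": 0.95,"linear": [0,0,40],"turn": [0,0,0]},
    {"grip": 0.95,"linear": [0,0,80],"turn": [0,0,0]},
    {"grip": 0.95,"linear": [40,0,110],"turn": [0,0,0]},
    {"grip": 0.95,"linear": [75,0,110],"turn": [0,0,0]},
    {"grip": 0.95,"linear": [75,0,110],"turn": [0,0,0]}
  ]
}}

```text
time: 13.85
tool_pos: [0.5166, 0.1684, 0.2003]
tool_rot: [3.138, -0.002, 1.316]
contact_force: [0.9, 0.3, -0.3]
opening: 0.0873
```

```bash
cat > v.py <<'E'
import sys
from h import *
n=sys.argv[1];s=read_camera('scene');d=read_camera('side');np.save(n+'s.npy',s);np.save(n+'d.npy',d)
a=[int(x) for x in sys.argv[2:6]]
cr=lambda im,x,y:cv2.resize(im[y-50:y+50,x-50:x+50],(400,400),interpolation=2)
save(n,np.hstack([cr(s,a[0],a[1]),cr(d,a[2],a[3])]),1)
E
python3 w.py w13; python3 v.py v13 348 285 218 205
```

```text
13.85 [0.5166 0.1684 0.2003] [ 3.1376 -0.0017  1.3163] 0.08727414817128767
```

View pics/w13.png

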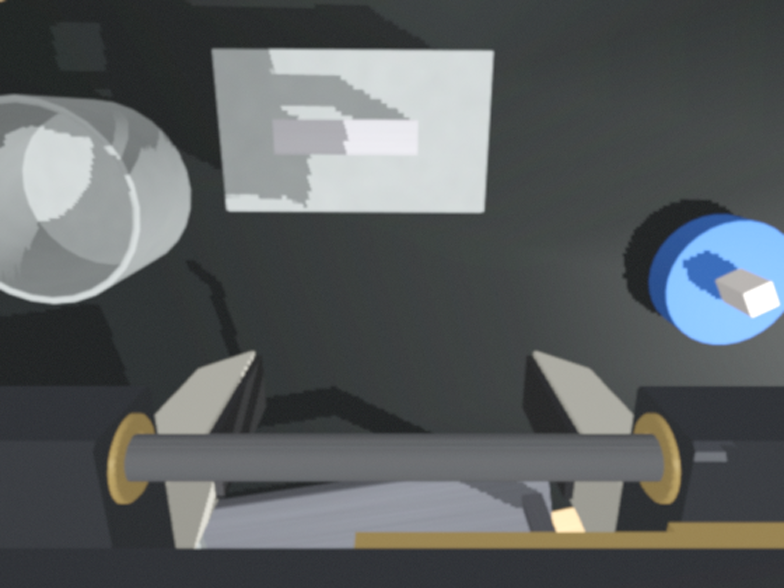

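View pics/v13.png

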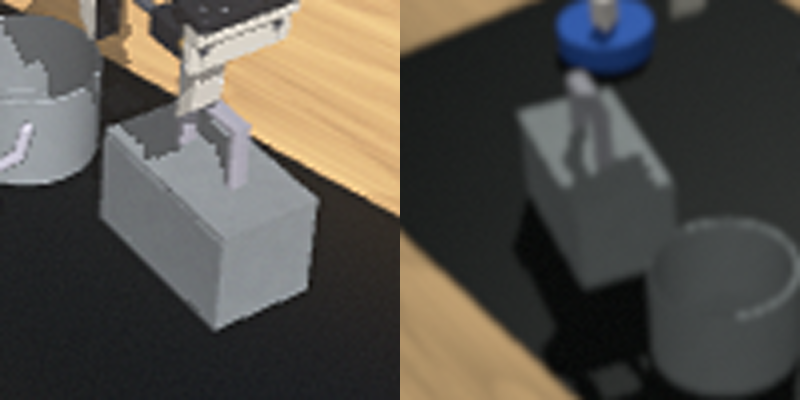

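The cover sits flush all round: the wrist view shows the plate at (355,130), and the scene and side crops show no gap. Now the round module; move to view it.

Call:
{"op": "apply_moves", "data": {
  "increments": [
    {"grip": 0.6,"linear": [0,45,10],"turn": [0,0,0]},
    {"grip": 0.6,"linear": [5,95,15],"turn": [0,0,0]},
    {"grip": 0.6,"linear": [10,140,15],"turn": [0,0,0]},
    {"grip": 0.6,"linear": [15,180,15],"turn": [0,0,0]},
    {"grip": 0.6,"linear": [20,215,15],"turn": [0,0,0]},
    {"grip": 0.6,"linear": [20,215,15],"turn": [0,0,0]},
    {"grip": 0.6,"linear": [20,215,15],"turn": [0,0,0]}
  ],
  "grip_force": 30
}}

```text
time: 14.7
tool_pos: [0.5315, 0.3838, 0.2138]
tool_rot: [-3.14, 0.002, 1.319]
contact_force: [0.7, 0.3, 0.1]
opening: 0.0554
```

```bash
python3 w.py w14; python3 mm.py w14
```

```text
14.7 [0.5315 0.3838 0.2138] [-3.1401  0.0018  1.3193] 0.055357998253377325
blue [293.2093 234.4651] (array([593.4, 380.4]), array([85.9, 85.3]), 7.2)
 circ ((0.5933448076248169, 0.38041484355926514), 0.043279219418764114)
 white top [294.9667 251.1167] (array([593.7, 380.5]), array([17.3, 18.5]), 14.7)
tip proj [281.8034 272.3005]
```

View pics/w14.png

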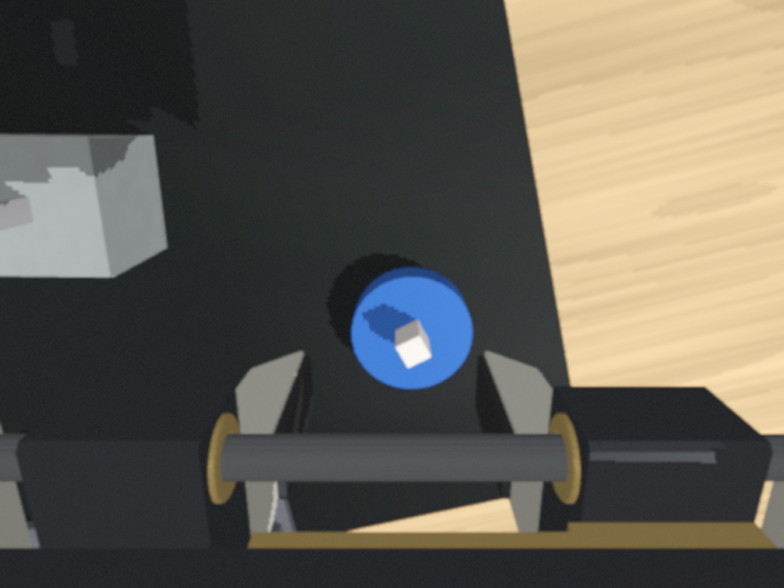

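Call:
{"op": "apply_moves", "data": {
  "increments": [
    {"grip": 0.6,"linear": [20,-1,-20],"turn": [0,0,1.3]},
    {"grip": 0.6,"linear": [40,-2,-50],"turn": [0,0,2.6]},
    {"grip": 0.6,"linear": [62,-3.5,-80],"turn": [0,0,3.9]},
    {"grip": 0.6,"linear": [62,-3.5,-105],"turn": [0,0,4.85]},
    {"grip": 0.6,"linear": [62,-3.5,-117],"turn": [0,0,4.85]},
    {"grip": 0.6,"linear": [62,-3.5,-117],"turn": [0,0,4.85]},
    {"grip": 0.6,"linear": [62,-3.5,-117],"turn": [0,0,4.85]}
  ]
}}

```text
time: 15.45
tool_pos: [0.5951, 0.3799, 0.0994]
tool_rot: [3.14, -0.0, 1.823]
contact_force: [0.6, 0.3, 0.7]
opening: 0.0551
```

```bash
python3 w.py w15; python3 mm.py w15
```

```text
15.45 [0.5951 0.3799 0.0994] [ 3.14   -0.0004  1.823 ] 0.055102433129987416
blue [280.5273 216.8   ] (array([593.8, 380.3]), array([85.4, 85.9]), 76.6)
 circ ((0.5935785174369812, 0.38013023138046265), 0.043198954313993454)
 white top [282.7946 234.625 ] (array([593.8, 380.1]), array([17.4, 18.1]), 14.5)
tip proj [281.8265 272.7805]
```

View pics/w15.png

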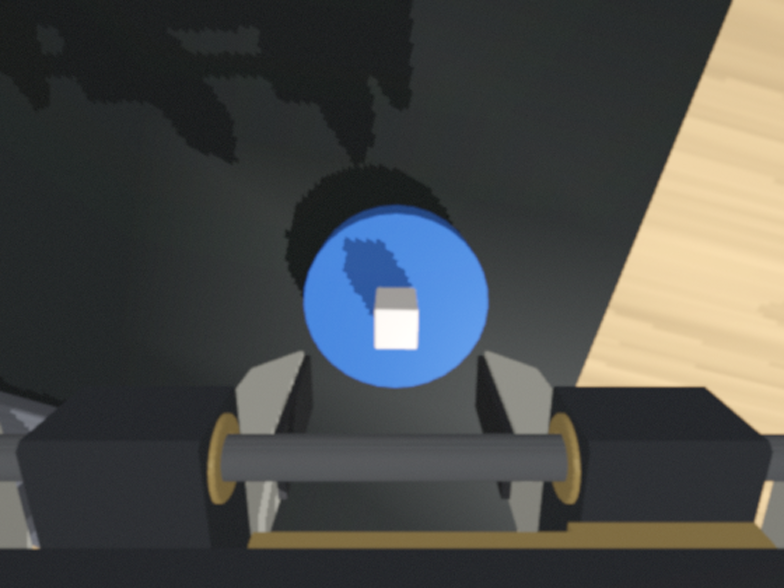

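The lug at (397,320) is square to the jaws. Descend, grip, lift.

Call:
{"op": "apply_moves", "data": {
  "increments": [
    {"grip": 0.6,"linear": [-1,0,-35],"turn": [0,0,0]},
    {"grip": 0.6,"linear": [-1,0,-60],"turn": [0,0,0]},
    {"grip": 0.6,"linear": [-1,0,-69],"turn": [0,0,0]},
    {"grip": 0.6,"linear": [-1,0,-69],"turn": [0,0,0]},
    {"grip": 0.05,"linear": [-1,0,-69],"turn": [0,0,0]},
    {"grip": 0.05,"linear": [-1,0,-69],"turn": [0,0,0]},
    {"grip": 0.05,"linear": [-1,0,-69],"turn": [0,0,0]},
    {"grip": 0.05,"linear": [-1,0,-69],"turn": [0,0,0]},
    {"grip": 0.05,"linear": [-1,0,-69],"turn": [0,0,0]},
    {"grip": 0.05,"linear": [-1,0,-69],"turn": [0,0,0]}
  ]
}}

```text
time: 16.5
tool_pos: [0.594, 0.3802, 0.0291]
tool_rot: [3.141, -0.0, 1.825]
contact_force: [-0.4, 0.3, 2.4]
opening: 0.018
```

Call:
{"op": "apply_moves", "data": {
  "increments": [
    {"grip": 0.05,"linear": [0,0,5],"turn": [0,0,0]},
    {"grip": 0.05,"linear": [0,0,30],"turn": [0,0,0]},
    {"grip": 0.05,"linear": [0,0,75],"turn": [0,0,0]},
    {"grip": 0.05,"linear": [-20,-10,120],"turn": [0,0,-1]},
    {"grip": 0.05,"linear": [-50,-30,150],"turn": [0,0,-2]},
    {"grip": 0.05,"linear": [-80,-60,170],"turn": [0,0,-3.1]},
    {"grip": 0.05,"linear": [-105,-100,170],"turn": [0,0,-3.1]},
    {"grip": 0.05,"linear": [-105,-145,170],"turn": [0,0,-3.1]},
    {"grip": 0.05,"linear": [-105,-190,170],"turn": [0,0,-3.1]},
    {"grip": 0.05,"linear": [-105,-235,170],"turn": [0,0,-3.1]}
  ]
}}

```text
time: 17.5
tool_pos: [0.488, 0.1436, 0.1989]
tool_rot: [-3.141, 0.0, 1.502]
contact_force: [1.3, -1.1, -3.5]
opening: 0.0178
```

Call:
{"op": "apply_moves", "data": {
  "increments": [
    {"grip": 0.05,"linear": [0,-45,0],"turn": [0,0,0]},
    {"grip": 0.05,"linear": [5,-90,0],"turn": [0,0,0]},
    {"grip": 0.05,"linear": [10,-130,0],"turn": [0,0,0]},
    {"grip": 0.05,"linear": [15,-155,0],"turn": [0,0,0]},
    {"grip": 0.05,"linear": [15,-155,0],"turn": [0,0,0]},
    {"grip": 0.05,"linear": [15,-155,0],"turn": [0,0,0]}
  ]
}}

```text
time: 18.1
tool_pos: [0.5035, -0.0102, 0.1985]
tool_rot: [-3.14, -0.001, 1.499]
contact_force: [-0.5, 0.6, -3.8]
opening: 0.0179
```

```bash
python3 w.py w16; python3 mc.py w16 130 0 430 195 90
```

```text
18.1 [ 0.5035 -0.0102  0.1985] [-3.1405 -0.0005  1.499 ] 0.01786003159288133
(array([428.4,  -8.7]), array([111.9, 108.4]), 88.4) ((0.4300740659236908, -0.008450381457805634), 0.05646093189716339)
[[293, 16], [325, 32], [342, 52], [353, 80], [352, 118], [337, 148], [311, 169], [253, 173], [226, 157], [207, 132], [199, 104], [203, 69], [237, 25], [261, 16]]
[[ 0.3759  0.0065]
 [ 0.3873  0.0278]
 [ 0.4008  0.0391]
 [ 0.4198  0.0465]
 [ 0.4461  0.0454]
 [ 0.4672  0.034 ]
 [ 0.4818  0.0138]
 [ 0.4818 -0.0305]
 [ 0.4682 -0.0496]
 [ 0.4487 -0.0615]
 [ 0.4285 -0.0646]
 [ 0.4051 -0.0586]
 [ 0.3788 -0.0318]
 [ 0.3744 -0.015 ]]
```

View pics/w16.png

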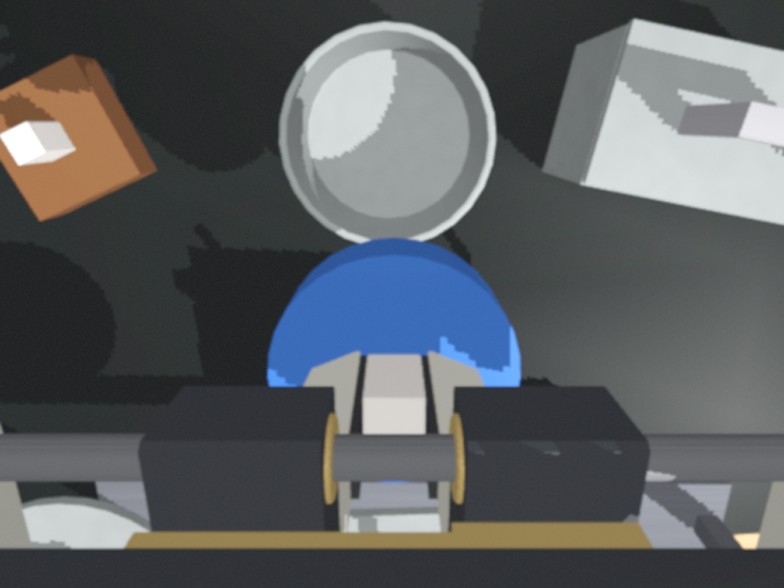

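View pics/w16_m.png

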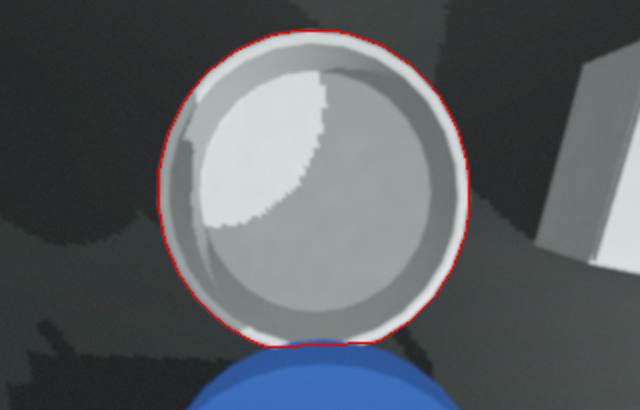

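Call:
{"op": "apply_moves", "data": {
  "increments": [
    {"grip": 0.05,"linear": [-40,1,0],"turn": [0,0,0]},
    {"grip": 0.05,"linear": [-73,1.5,0],"turn": [0,0,0]},
    {"grip": 0.05,"linear": [-73,1.5,-30],"turn": [0,0,0]},
    {"grip": 0.05,"linear": [-73,1.5,-65],"turn": [0,0,0]},
    {"grip": 0.05,"linear": [-73,1.5,-75],"turn": [0,0,0]},
    {"grip": 0.05,"linear": [-73,1.5,-75],"turn": [0,0,0]}
  ]
}}

```text
time: 18.75
tool_pos: [0.4299, -0.0075, 0.1229]
tool_rot: [-3.138, -0.001, 1.502]
contact_force: [0.1, -0.8, -1.8]
opening: 0.0177
```

```bash
python3 w.py w17
```

```text
18.75 [ 0.4299 -0.0075  0.1229] [-3.1382 -0.0006  1.5021] 0.017739043089641804
```

View pics/w17.png

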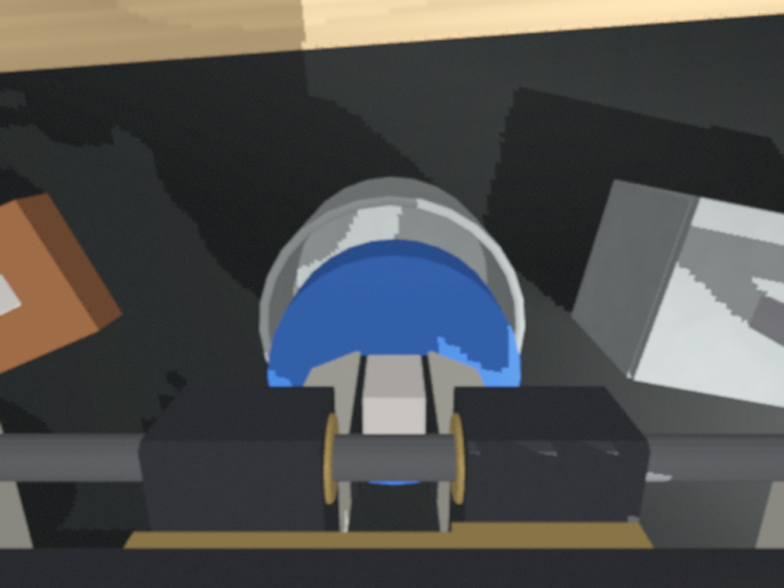

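Centred over the round case. Lowering.

Call:
{"op": "apply_moves", "data": {
  "increments": [
    {"grip": 0.05,"linear": [0,-1,-30],"turn": [0,0,0]},
    {"grip": 0.05,"linear": [0,-1,-60],"turn": [0,0,0]},
    {"grip": 0.05,"linear": [0,-1,-78],"turn": [0,0,0]},
    {"grip": 0.05,"linear": [0,-1,-83],"turn": [0,0,0]},
    {"grip": 0.05,"linear": [0,-1,-86],"turn": [0,0,0]},
    {"grip": 0.05,"linear": [0,-1,-87],"turn": [0,0,0]},
    {"grip": 0.05,"linear": [0,-1,-87],"turn": [0,0,0]}
  ]
}}

```text
time: 19.5
tool_pos: [0.4318, -0.0095, 0.0377]
tool_rot: [3.139, 0.0, 1.501]
contact_force: [0.4, -0.2, -3.0]
opening: 0.018
```

Call:
{"op": "apply_moves", "data": {
  "increments": [
    {"grip": 0.05,"linear": [0,0,-1],"turn": [0,0,0]},
    {"grip": 0.05,"linear": [0,0,-2],"turn": [0,0,0]},
    {"grip": 0.05,"linear": [0,0,-2.5],"turn": [0,0,0]},
    {"grip": 0.05,"linear": [0,0,-2.5],"turn": [0,0,0]}
  ]
}}

```text
time: 19.9
tool_pos: [0.4316, -0.0095, 0.0351]
tool_rot: [3.14, 0.0, 1.501]
contact_force: [-0.0, 0.2, 5.8]
opening: 0.0176
```

Call:
{"op": "apply_moves", "data": {
  "increments": [
    {"grip": 0.35,"linear": [0,0,0.5],"turn": [0,0,0]},
    {"grip": 0.35,"linear": [0,0,0.5],"turn": [0,0,0]},
    {"grip": 0.35,"linear": [0,0,0.5],"turn": [0,0,0]},
    {"grip": 0.35,"linear": [0,0,20],"turn": [0,0,0]},
    {"grip": 0.35,"linear": [0,0,60],"turn": [0,0,0]},
    {"grip": 0.35,"linear": [0,0,110],"turn": [0,0,0]},
    {"grip": 0.6,"linear": [40,0,160],"turn": [0,0,0]},
    {"grip": 0.98,"linear": [73,0,165],"turn": [0,0,0]},
    {"grip": 0.98,"linear": [73,0,165],"turn": [0,0,0]},
    {"grip": 0.98,"linear": [73,0,165],"turn": [0,0,0]}
  ]
}}

```text
time: 20.9
tool_pos: [0.5038, -0.0094, 0.1988]
tool_rot: [-3.141, -0.0, 1.501]
contact_force: [-0.8, -0.4, -0.6]
opening: 0.0596
```

```bash
python3 w.py w18; python3 mc.py w18 130 0 430 230 90;python3 mm.py w18
```

```text
20.9 [ 0.5038 -0.0094  0.1988] [-3.1408 -0.0001  1.5009] 0.05964728679722537
(array([430. ,  -8.6]), array([112. , 111.9]), 86.1) ((0.4300451874732971, -0.008642325177788734), 0.0565011203289032)
[[291, 15], [325, 32], [339, 48], [352, 79], [352, 112], [344, 135], [323, 160], [295, 174], [261, 175], [231, 162], [208, 136], [199, 80], [211, 49], [234, 26], [256, 16]]
[[ 0.3755  0.0058]
 [ 0.3876  0.0284]
 [ 0.3984  0.0377]
 [ 0.4194  0.0465]
 [ 0.4421  0.0463]
 [ 0.4583  0.0402]
 [ 0.476   0.024 ]
 [ 0.4853  0.0023]
 [ 0.4843 -0.0237]
 [ 0.4727 -0.0456]
 [ 0.4522 -0.0605]
 [ 0.4126 -0.0618]
 [ 0.393  -0.0508]
 [ 0.3796 -0.0333]
 [ 0.3745 -0.0178]]
blue [276.5106  95.4255] (array([431.5, -10.3]), array([85.9, 84.9]), 86.1)
 circ ((0.43173983693122864, -0.010148498229682446), 0.043164562433958054)
 white top [274.5    101.7174] (array([431.7,  -9.9]), array([17.9, 18.6]), 86.1)
tip proj [281.8458 272.4712]
```

View pics/w18.png

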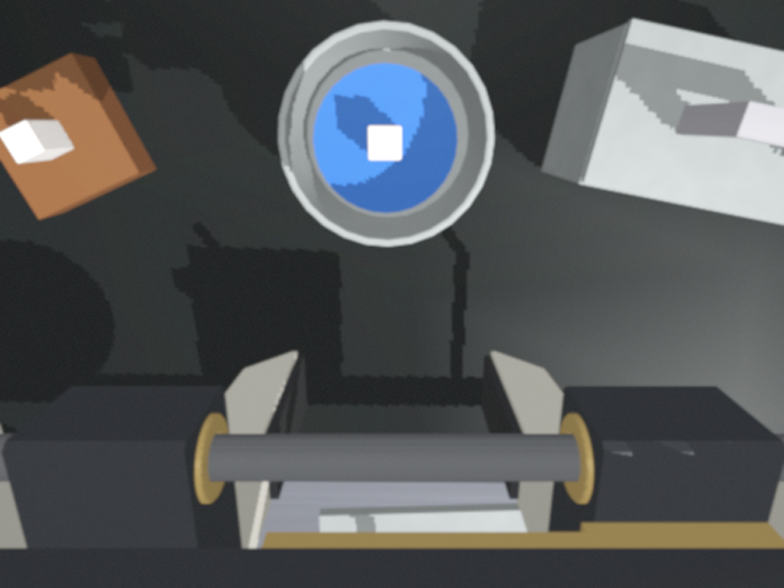

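The module stands flat in the round case (lug (385,142)); the case centre is (.430,-.0086). Now look at the cover on hook0.

Call:
{"op": "apply_moves", "data": {
  "increments": [
    {"grip": 0.98,"linear": [0,-10,48],"turn": [0,0,0]},
    {"grip": 0.98,"linear": [0,-20,95],"turn": [0,0,0]},
    {"grip": 0.98,"linear": [20,-60,101],"turn": [0,0,0]},
    {"grip": 0.98,"linear": [50,-95,101],"turn": [0,0,0]},
    {"grip": 0.98,"linear": [85,-125,101],"turn": [0,0,0]},
    {"grip": 0.98,"linear": [115,-155,101],"turn": [0,0,0]},
    {"grip": 0.98,"linear": [129,-163,101],"turn": [0,0,0]},
    {"grip": 0.98,"linear": [129,-163,101],"turn": [0,0,0]},
    {"grip": 0.98,"linear": [129,-163,101],"turn": [0,0,0]}
  ]
}}

```text
time: 21.85
tool_pos: [0.6318, -0.1719, 0.2989]
tool_rot: [-3.139, -0.001, 1.501]
contact_force: [-0.2, 0.0, -0.0]
opening: 0.09
```

```bash
python3 w.py w19
python3 - <<'E'
from h import *
im=np.load('w19.npy');save('w19c',im[140:260,180:380],4)
E
```

```text
21.85 [ 0.6318 -0.1719  0.2989] [-3.1385 -0.0013  1.5006] 0.09002853405845876
```

View pics/w19.png

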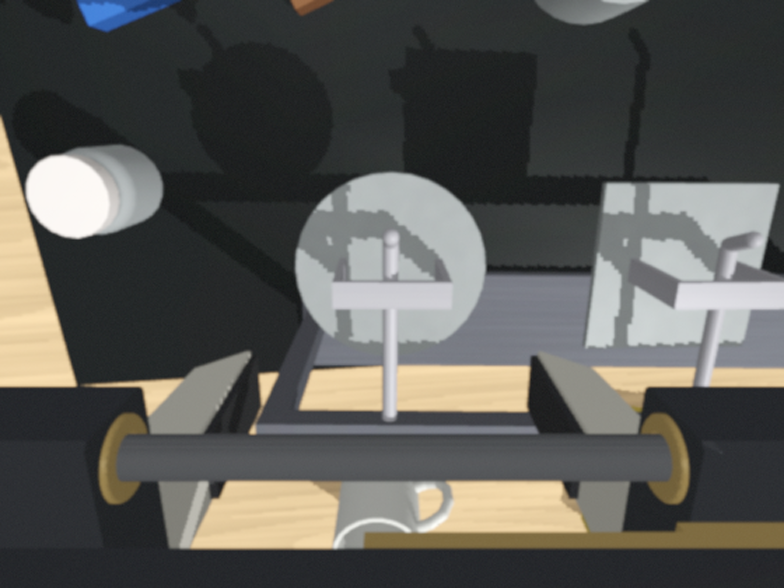

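View pics/w19c.png

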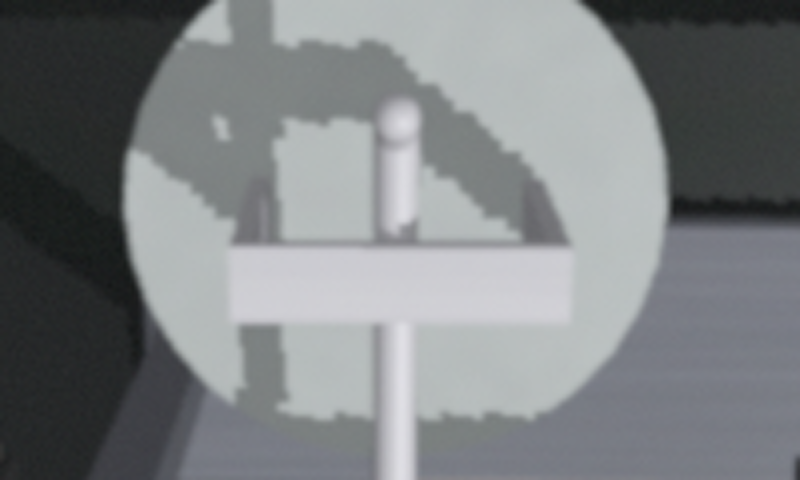

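Run:
```python
from mh import *
run('w19',180,140,4,[(230,247),(571,247),(572,322),(230,323)],[(123,205),(668,205)])
```

```text
top [ 0.6314 -0.173 ]
  59.1 mm  86.0 deg
  13.8 mm  -1.3 deg
  60.3 mm  -93.8 deg
  14.0 mm  174.0 deg
plate [ 0.6304 -0.1741]
```

Call:
{"op": "apply_moves", "data": {
  "increments": [
    {"grip": 0.98,"linear": [0,-1.5,-30],"turn": [0,0,0]},
    {"grip": 0.98,"linear": [0,-1.5,-55],"turn": [0,0,0]},
    {"grip": 0.98,"linear": [0,-1.5,-55],"turn": [0,0,0]},
    {"grip": 0.98,"linear": [0,-1.5,-85],"turn": [0,0,0]},
    {"grip": 0.98,"linear": [0,-1.5,-110],"turn": [0,0,0]},
    {"grip": 0.98,"linear": [0,-1.5,-126],"turn": [0,0,0]},
    {"grip": 0.98,"linear": [0,-1.5,-131],"turn": [0,0,0]},
    {"grip": 0.98,"linear": [0,-1.5,-131],"turn": [0,0,0]}
  ]
}}

```text
time: 22.7
tool_pos: [0.6328, -0.1736, 0.1703]
tool_rot: [3.141, 0.0, 1.501]
contact_force: [0.9, -0.2, 0.4]
opening: 0.0901
```

```bash
python3 w.py w20
```

```text
22.7 [ 0.6328 -0.1736  0.1703] [3.1411 0.0001 1.5011] 0.09008586638249083
```

View pics/w20.png

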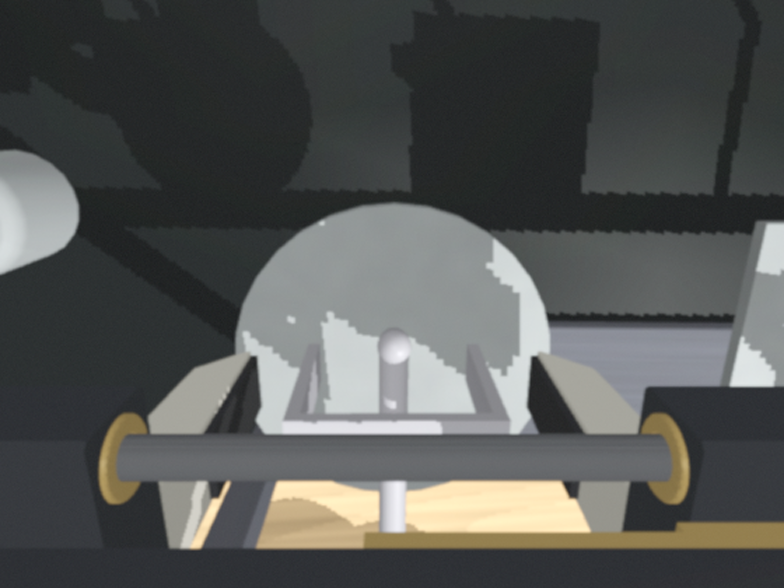

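Centred on the legs. Lower 3 mm, shift 1 mm in -x, close, and lift.

Call:
{"op": "apply_moves", "data": {
  "increments": [
    {"grip": 0.98,"linear": [-1,0,-3],"turn": [0,0,0]},
    {"grip": 0.5,"linear": [-1,0,-3],"turn": [0,0,0]},
    {"grip": 0.5,"linear": [-1,0,-3],"turn": [0,0,0]},
    {"grip": 0.5,"linear": [-1,0,-3],"turn": [0,0,0]},
    {"grip": 0.5,"linear": [-1,0,-3],"turn": [0,0,0]},
    {"grip": 0.5,"linear": [-1,0,-3],"turn": [0,0,0]},
    {"grip": 0.5,"linear": [-1,0,0],"turn": [0,0,0]},
    {"grip": 0.5,"linear": [-1,0,5],"turn": [0,0,0]},
    {"grip": 0.5,"linear": [-1,0,5],"turn": [0,0,0]}
  ]
}}

```text
time: 23.65
tool_pos: [0.6322, -0.174, 0.1751]
tool_rot: [3.14, 0.0, 1.501]
contact_force: [0.9, 0.9, -0.7]
opening: 0.0596
```

Call:
{"op": "apply_moves", "data": {
  "increments": [
    {"grip": 0.5,"linear": [0,0,10],"turn": [0,0,0]},
    {"grip": 0.5,"linear": [0,0,18],"turn": [0,0,0]},
    {"grip": 0.5,"linear": [0,0,18],"turn": [0,0,0]},
    {"grip": 0.5,"linear": [-25,2,18],"turn": [0,0,0]},
    {"grip": 0.5,"linear": [-55,4,18],"turn": [0,0,0]},
    {"grip": 0.5,"linear": [-90,6,18],"turn": [0,0,0]},
    {"grip": 0.5,"linear": [-126,8,18],"turn": [0,0,0]},
    {"grip": 0.5,"linear": [-126,8,18],"turn": [0,0,0]},
    {"grip": 0.5,"linear": [-126,45,18],"turn": [0,0,0]},
    {"grip": 0.5,"linear": [-126,85,18],"turn": [0,0,0]}
  ]
}}

```text
time: 24.65
tool_pos: [0.5064, -0.0892, 0.1927]
tool_rot: [3.14, 0.0, 1.498]
contact_force: [0.2, -0.3, -1.6]
opening: 0.0601
```

Call:
{"op": "apply_moves", "data": {
  "increments": [
    {"grip": 0.5,"linear": [0,40,0],"turn": [0,0,0]},
    {"grip": 0.5,"linear": [10,80,0],"turn": [0,0,0]},
    {"grip": 0.5,"linear": [14,80,0],"turn": [0,0,0]},
    {"grip": 0.5,"linear": [14,80,0],"turn": [0,0,0]}
  ]
}}

```text
time: 25.05
tool_pos: [0.5209, -0.0082, 0.1925]
tool_rot: [3.14, 0.0, 1.503]
contact_force: [-0.9, -0.8, -2.0]
opening: 0.0599
```

```bash
python3 w.py w21; python3 mc.py w21 130 0 430 180 90
```

```text
25.05 [ 0.5209 -0.0082  0.1925] [3.1404 0.0003 1.5031] 0.05990631889324907
(array([444.4,  -4. ]), array([122.5, 119.9]), 86.2) ((0.454123318195343, -0.0045991516672074795), 0.07923062890768051)
[[322, 1], [339, 20], [352, 52], [362, 179], [199, 179], [192, 55], [205, 20], [223, 0]]
[[ 0.387   0.0271]
 [ 0.3989  0.0379]
 [ 0.4192  0.0464]
 [ 0.5083  0.0531]
 [ 0.5002 -0.0689]
 [ 0.4139 -0.0622]
 [ 0.3931 -0.0506]
 [ 0.3821 -0.0374]]
```

View pics/w21.png

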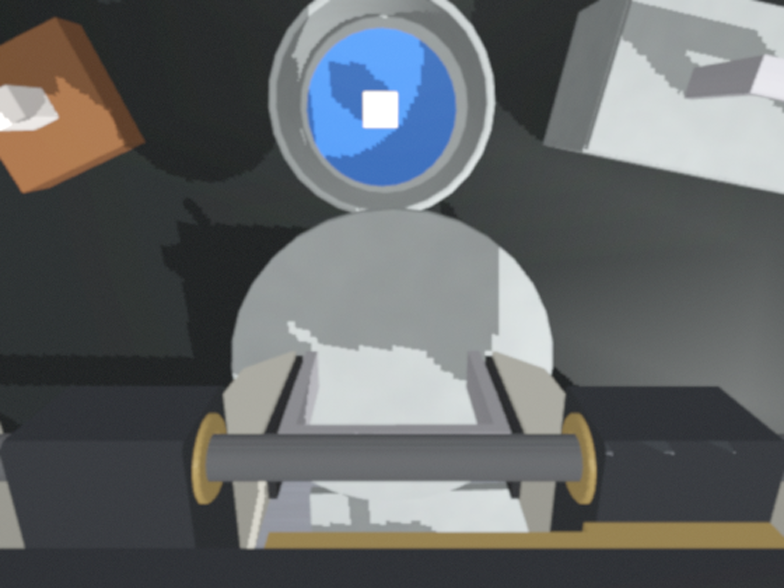

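Run:
```python
from ct import *
im=np.load('w21.npy');save('w21c',im[140:270,150:410],3)
r=tool('w21',[(232,345),(553,345),(392,211),(273,257),(509,256)],0,0,1.4);print(r)
A=np.c_[2*r[:,:2],np.ones(5)];s=np.linalg.lstsq(A,(r[:,:2]**2).sum(1),rcond=None)[0];print(s[:2],np.sqrt(s[2]+s[0]**2+s[1]**2))
```

```text
[[-56.1953  -9.262    9.0056]
 [ 54.6101  -9.4424   8.9718]
 [ -0.9874 -55.7185   8.9314]
 [-39.8875 -40.5809   8.9619]
 [ 37.2488 -41.04     8.9379]]
[-0.8745  0.3906] 56.298468410079934
```

View pics/w21c.png

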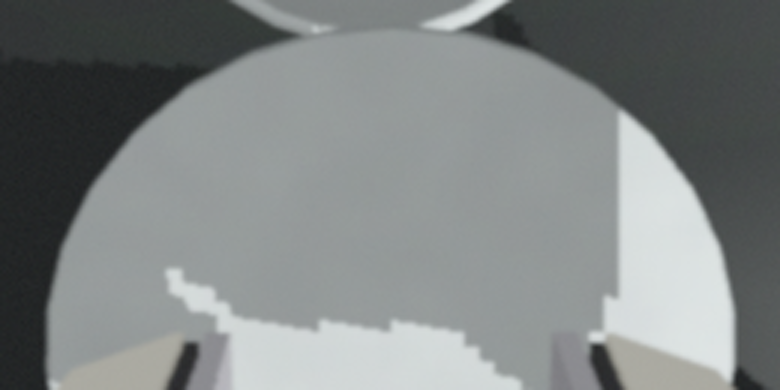

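Call:
{"op": "apply_moves", "data": {
  "increments": [
    {"grip": 0.5,"linear": [-30,0,0],"turn": [0,0,0]},
    {"grip": 0.5,"linear": [-65,0,0],"turn": [0,0,0]},
    {"grip": 0.5,"linear": [-91,0.3,0],"turn": [0,0,0]},
    {"grip": 0.5,"linear": [-91,0.3,-20],"turn": [0,0,0]},
    {"grip": 0.5,"linear": [-91,0.3,-45],"turn": [0,0,0]},
    {"grip": 0.5,"linear": [-91,0.3,-65],"turn": [0,0,0]},
    {"grip": 0.5,"linear": [-91,0.3,-78],"turn": [0,0,0]},
    {"grip": 0.5,"linear": [-91,0.3,-78],"turn": [0,0,0]},
    {"grip": 0.5,"linear": [-91,0.3,-78],"turn": [0,0,0]}
  ]
}}

```text
time: 26.0
tool_pos: [0.4291, -0.0095, 0.1146]
tool_rot: [3.141, 0.0, 1.499]
contact_force: [-0.5, -0.1, -1.5]
opening: 0.0599
```

```bash
python3 w.py w22
```

```text
26.0 [ 0.4291 -0.0095  0.1146] [3.1414 0.0001 1.4992] 0.0599353129293443
```

View pics/w22.png

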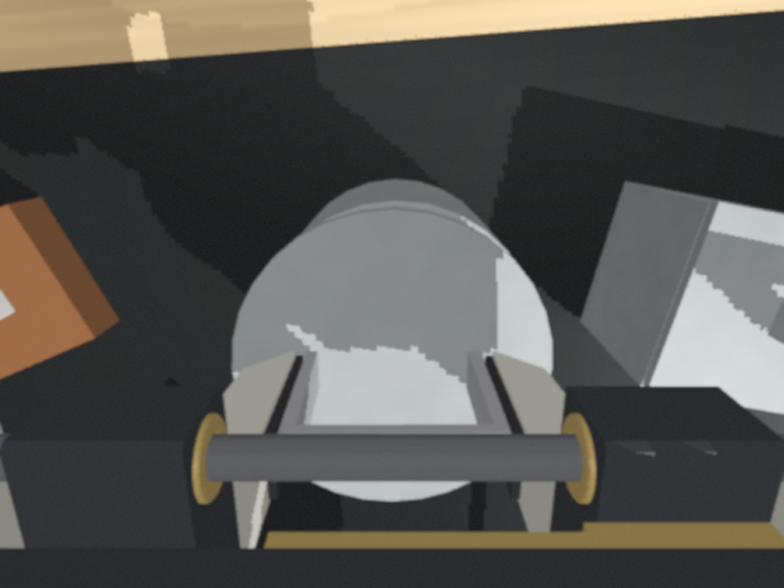

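The case rim's near edge is at (397,203) and the cover centre at (392). The cover is ~1.6 mm short in +y, which agrees with the pose reading. Correct and lower.

Call:
{"op": "apply_moves", "data": {
  "increments": [
    {"grip": 0.5,"linear": [0.5,1.6,0],"turn": [0,0,0]},
    {"grip": 0.5,"linear": [0.5,1.6,-8],"turn": [0,0,0]},
    {"grip": 0.5,"linear": [0.5,1.6,-14],"turn": [0,0,0]},
    {"grip": 0.5,"linear": [0.5,1.6,-17],"turn": [0,0,0]},
    {"grip": 0.5,"linear": [0.5,1.6,-20],"turn": [0,0,0]},
    {"grip": 0.5,"linear": [0.5,1.6,-20],"turn": [0,0,0]}
  ]
}}

```text
time: 26.65
tool_pos: [0.4291, -0.0069, 0.0938]
tool_rot: [-3.141, -0.0, 1.501]
contact_force: [-0.3, -0.5, -0.7]
opening: 0.0604
```

Call:
{"op": "apply_moves", "data": {
  "increments": [
    {"grip": 0.5,"linear": [0,0,-2],"turn": [0,0,0]},
    {"grip": 0.5,"linear": [0,0,-3],"turn": [0,0,0]},
    {"grip": 0.5,"linear": [0,0,-4],"turn": [0,0,0]},
    {"grip": 0.5,"linear": [0,0,-4.5],"turn": [0,0,0]},
    {"grip": 0.5,"linear": [0,0,-4.5],"turn": [0,0,0]}
  ]
}}

```text
time: 27.15
tool_pos: [0.4295, -0.0071, 0.0901]
tool_rot: [3.141, 0.0, 1.501]
contact_force: [-1.9, -0.6, 3.5]
opening: 0.0605
```

Call:
{"op": "apply_moves", "data": {
  "increments": [
    {"grip": 0.95,"linear": [0,0,0.3],"turn": [0,0,0]},
    {"grip": 0.95,"linear": [0,0,0.3],"turn": [0,0,0]},
    {"grip": 0.95,"linear": [0,0,0.3],"turn": [0,0,0]},
    {"grip": 0.95,"linear": [0,0,0.3],"turn": [0,0,0]},
    {"grip": 0.95,"linear": [0,0,15],"turn": [0,0,0]},
    {"grip": 0.95,"linear": [0,0,40],"turn": [0,0,0]},
    {"grip": 0.95,"linear": [0,0,80],"turn": [0,0,0]},
    {"grip": 0.95,"linear": [40,0,110],"turn": [0,0,0]},
    {"grip": 0.95,"linear": [75,0,110],"turn": [0,0,0]},
    {"grip": 0.95,"linear": [75,0,110],"turn": [0,0,0]}
  ]
}}

```text
time: 28.15
tool_pos: [0.5082, -0.0073, 0.2005]
tool_rot: [3.137, 0.0, 1.501]
contact_force: [-0.2, 0.8, 0.5]
opening: 0.0872
```

```bash
python3 w.py w23; python3 v.py v23 304 255 249 230
```

```text
28.15 [ 0.5082 -0.0073  0.2005] [3.1369 0.0002 1.5008] 0.08721289425944198
```

View pics/w23.png

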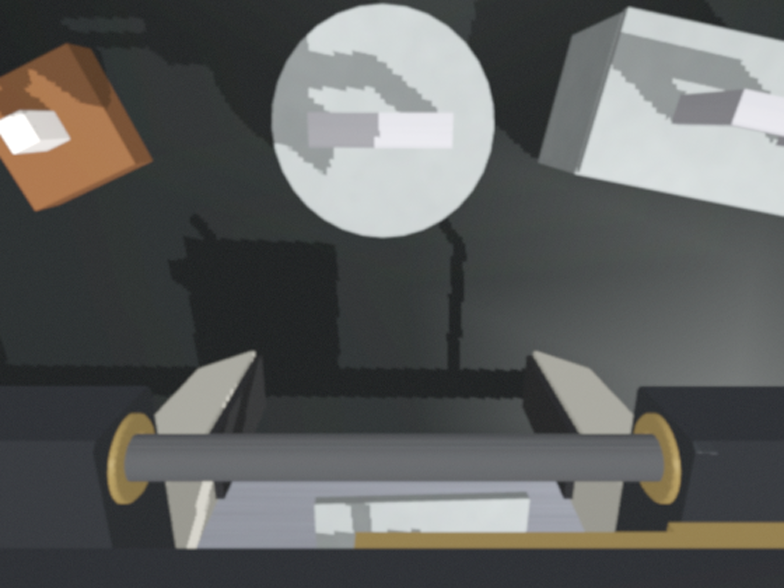

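View pics/v23.png

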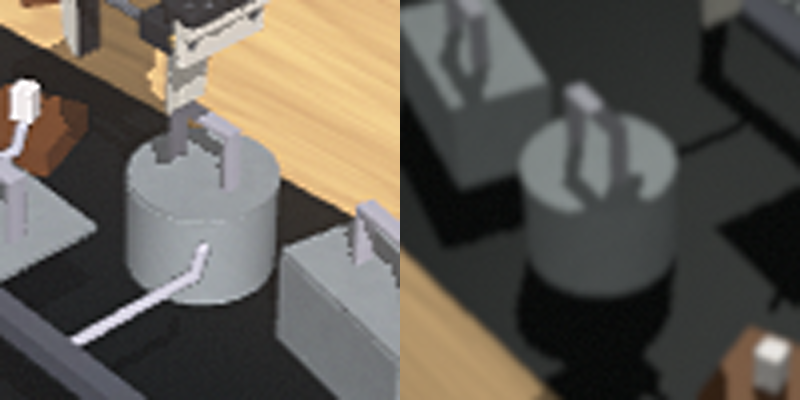

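Both covers look seated. Back the arm off and check the whole scene before handing in.

Call:
{"op": "apply_moves", "data": {
  "increments": [
    {"grip": 0.95,"linear": [0,0,45],"turn": [0,0,0]},
    {"grip": 0.95,"linear": [0,0,90],"turn": [0,0,0]},
    {"grip": 0.95,"linear": [-30,0,130],"turn": [0,0,0]},
    {"grip": 0.95,"linear": [-60,0,160],"turn": [0,0,0]},
    {"grip": 0.95,"linear": [-60,0,160],"turn": [0,0,0]},
    {"grip": 0.95,"linear": [-60,0,160],"turn": [0,0,0]}
  ]
}}

```text
time: 28.9
tool_pos: [0.4434, -0.0069, 0.36]
tool_rot: [3.14, 0.0, 1.5]
contact_force: [0.2, -0.0, -0.6]
opening: 0.087
```

Run:
```python
from h import *
s=read_camera('scene');d=read_camera('side')
save('fs',s[170:390,140:440],2.6);save('fd',d[100:320,140:440],2.6)
```

```text
(no output)
```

View pics/fs.png

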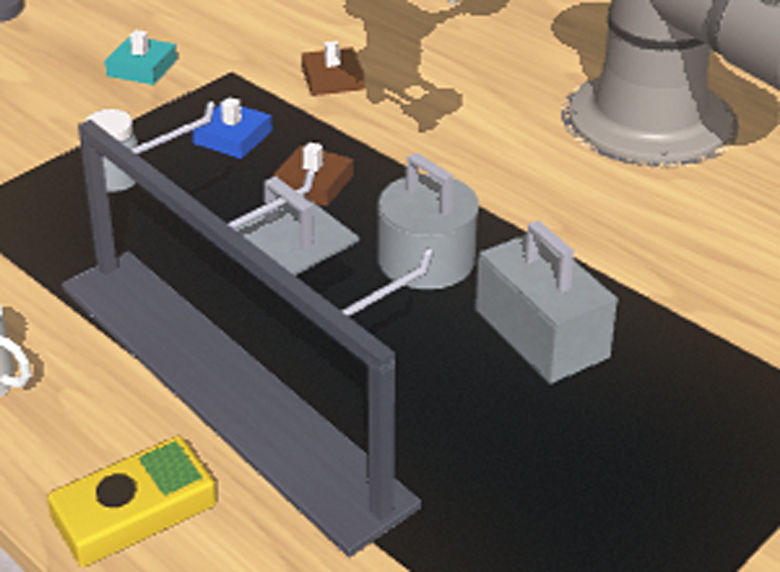

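View pics/fd.png

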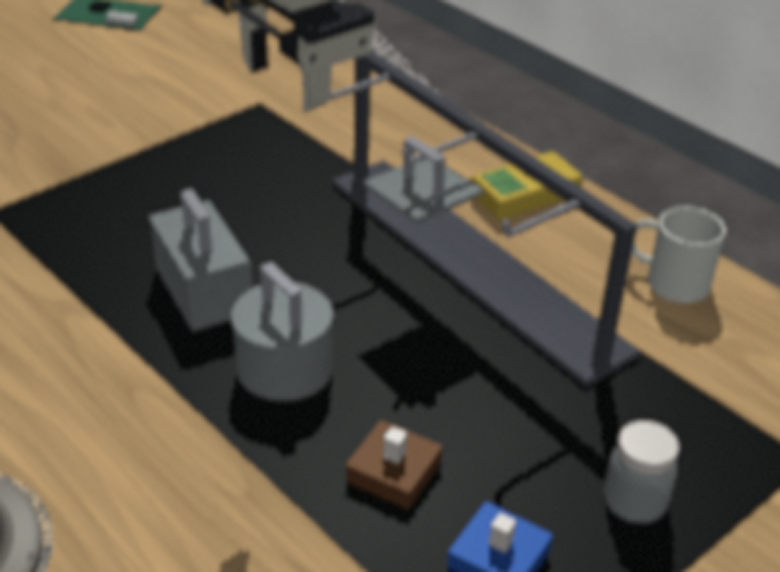

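The full views show both cases closed and level, the square cover on the middle hook and the jar standing. Hand in.

```bash
python3 -c "
from cell import hand_in;print(hand_in())"
```

```text
the job is handed in; nothing more can be done
None
```

The round and oblong cases were the only ones on the bench. Each now has its blue module standing flat on the floor and its matching cover fitted on top.

- **Modules:** the wrist camera showed both modules lying flat and within about 2 mm of centre before the covers went on.
- **Covers:** both met the case at the expected seated height (tool at 90 mm, about 5–6 N contact). The scene, side and wrist pictures show no gap or tilt.
- **Left alone:** the square cover is still on the middle hook. The jar, the blue square module and the brown and turquoise look-alikes were not touched.

Two disagreements came up along the way. My first rough fix of the oblong cover's handle, from the scene and side cameras, was about 8–10 mm off, so I used the wrist-camera reading instead. The held covers also read about 1 mm sideways of the tool centre, so I re-aligned each one just above its case before lowering it. I saw no object knocked aside; both cases stayed where I had measured them. The job took about 29 s, and no check failed.

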